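# Fill the curing tray and hold the oven hood half open

## Task

Put the three loose small LED modules from the pad face up into the tray's three empty pockets, so that every pocket holds one sitting flat on its floor, with the oven hood still shut. Then lift the curing oven's hood by its bar handle to 45 degrees (half open, so that little heat escapes) and finish while still holding it there: the hood falls shut if let go, and your neighbour is about to slide the tray in under it. Leave the other things on the bench where they are.

Things in the scene. Friction and masses are not known exactly. Their poses are not given: they have to be found in the camera images.
- tray: grey plastic carrier tray, loose on the bench, 222 x 152 x 8 mm (its x, y, z), 0.9 kg, with six round pockets in three by two: 68 mm apart both ways, 44 mm wide, 5 mm deep. Three pockets hold an LED module at the start, three are empty. Origin: centre of the underside; x runs along the long side, z up.
- pocket0 (a point): centre of the floor of one of the tray's six pockets, 3 mm above the bench and 5 mm below the tray's top; axes as the tray's
- pocket1 (a point): centre of the floor of one of the tray's six pockets, 3 mm above the bench and 5 mm below the tray's top; axes as the tray's
- pocket2 (a point): centre of the floor of one of the tray's six pockets, 3 mm above the bench and 5 mm below the tray's top; axes as the tray's
- pocket3 (a point): centre of the floor of one of the tray's six pockets, 3 mm above the bench and 5 mm below the tray's top; axes as the tray's
- pocket4 (a point): centre of the floor of one of the tray's six pockets, 3 mm above the bench and 5 mm below the tray's top; axes as the tray's
- pocket5 (a point): centre of the floor of one of the tray's six pockets, 3 mm above the bench and 5 mm below the tray's top; axes as the tray's
- led0_mid (a point): one of six equal LED modules: flat aluminium disc 40 mm across and 18 mm high, with a white board with small yellowish chips on top, about 45 g. Three (any of the six) are in tray pockets, three lie face up on the pad. The point is its centre, 9 mm above its underside; z up
- led1_mid (a point): one of six equal LED modules: flat aluminium disc 40 mm across and 18 mm high, with a white board with small yellowish chips on top, about 45 g. Three (any of the six) are in tray pockets, three lie face up on the pad. The point is its centre, 9 mm above its underside; z up
- led2_mid (a point): one of six equal LED modules: flat aluminium disc 40 mm across and 18 mm high, with a white board with small yellowish chips on top, about 45 g. Three (any of the six) are in tray pockets, three lie face up on the pad. The point is its centre, 9 mm above its underside; z up
- led3_mid (a point): one of six equal LED modules: flat aluminium disc 40 mm across and 18 mm high, with a white board with small yellowish chips on top, about 45 g. Three (any of the six) are in tray pockets, three lie face up on the pad. The point is its centre, 9 mm above its underside; z up
- led4_mid (a point): one of six equal LED modules: flat aluminium disc 40 mm across and 18 mm high, with a white board with small yellowish chips on top, about 45 g. Three (any of the six) are in tray pockets, three lie face up on the pad. The point is its centre, 9 mm above its underside; z up
- led5_mid (a point): one of six equal LED modules: flat aluminium disc 40 mm across and 18 mm high, with a white board with small yellowish chips on top, about 45 g. Three (any of the six) are in tray pockets, three lie face up on the pad. The point is its centre, 9 mm above its underside; z up
- pad: grey foam pad fixed on the bench, 235 x 100 x 3 mm (its x, y, z), on which the three loose modules lie in a line along its x, about 75 mm apart, their undersides as high as the pocket floors. Origin: centre of the underside
- hood (a joint): opening angle of the curing oven's hood. The oven stands with its front to the robot: white base 300 mm deep, 260 mm wide, 85 mm high, heavy and fixed; on it an aluminium hood 220 mm deep, 260 mm wide and 47 mm high with a window, hinged along its rear lower edge, 85 mm above the bench. Value in rad: 0 shut, growing as the front rises, stop at 1.4. Nothing holds it up: let go at any angle, it falls shut
- hood_bar (a point): middle of the hood's handle, a round black bar 12 mm thick, 150 mm long, across its front; 39 mm free between bar and hood, posts 65 mm either side. Axes turn with the hood: x towards the hinge side (level when shut), y along the bar, z out of the roof. The hinge axis lies 265 mm along x and 28 mm along -z from here. Shut, the bar is 113 mm above the bench. Lifting takes 3 to 6 N
- downlight_mid (a point): a bigger LED module, 66 mm across and 22 mm high, on the bench beyond the pad: not part of the job. Its centre, 11 mm up
- tape_mid (a point): roll of black tape lying flat, 90 mm across, 36 mm high: not part of the job. Its centre
- spool_mid (a point): spool of solder wire standing, 54 mm across, 40 mm high: not part of the job. Its centre
- flux_mid (a point): amber flux bottle, 38 mm across, 85 mm high: not part of the job. Its centre
- driver_mid (a point): screwdriver lying, 160 mm long: not part of the job. About its middle
- tweezers_mid (a point): steel tweezers lying, 120 mm long: not part of the job. About their middle

How it is judged (in metres and radians):
On the way:
1. all six pockets of the tray hold an LED module, flat on its floor, and the hood is still shut (((horizontal distance between led0_mid and pocket0 below 0.005 m and z of led0_mid in the frame of pocket0 between 0.006 and 0.0115 m and angle between led0_mid's own z axis and vertical below 0.08 rad) or (horizontal distance between led1_mid and pocket0 below 0.005 m and z of led1_mid in the frame of pocket0 between 0.006 and 0.0115 m and angle between led1_mid's own z axis and vertical below 0.08 rad) or (horizontal distance between led2_mid and pocket0 below 0.005 m and z of led2_mid in the frame of pocket0 between 0.006 and 0.0115 m and angle between led2_mid's own z axis and vertical below 0.08 rad) or (horizontal distance between led3_mid and pocket0 below 0.005 m and z of led3_mid in the frame of pocket0 between 0.006 and 0.0115 m and angle between led3_mid's own z axis and vertical below 0.08 rad) or (horizontal distance between led4_mid and pocket0 below 0.005 m and z of led4_mid in the frame of pocket0 between 0.006 and 0.0115 m and angle between led4_mid's own z axis and vertical below 0.08 rad) or (horizontal distance between led5_mid and pocket0 below 0.005 m and z of led5_mid in the frame of pocket0 between 0.006 and 0.0115 m and angle between led5_mid's own z axis and vertical below 0.08 rad)) and ((horizontal distance between led0_mid and pocket1 below 0.005 m and z of led0_mid in the frame of pocket1 between 0.006 and 0.0115 m and angle between led0_mid's own z axis and vertical below 0.08 rad) or (horizontal distance between led1_mid and pocket1 below 0.005 m and z of led1_mid in the frame of pocket1 between 0.006 and 0.0115 m and angle between led1_mid's own z axis and vertical below 0.08 rad) or (horizontal distance between led2_mid and pocket1 below 0.005 m and z of led2_mid in the frame of pocket1 between 0.006 and 0.0115 m and angle between led2_mid's own z axis and vertical below 0.08 rad) or (horizontal distance between led3_mid and pocket1 below 0.005 m and z of led3_mid in the frame of pocket1 between 0.006 and 0.0115 m and angle between led3_mid's own z axis and vertical below 0.08 rad) or (horizontal distance between led4_mid and pocket1 below 0.005 m and z of led4_mid in the frame of pocket1 between 0.006 and 0.0115 m and angle between led4_mid's own z axis and vertical below 0.08 rad) or (horizontal distance between led5_mid and pocket1 below 0.005 m and z of led5_mid in the frame of pocket1 between 0.006 and 0.0115 m and angle between led5_mid's own z axis and vertical below 0.08 rad)) and ((horizontal distance between led0_mid and pocket2 below 0.005 m and z of led0_mid in the frame of pocket2 between 0.006 and 0.0115 m and angle between led0_mid's own z axis and vertical below 0.08 rad) or (horizontal distance between led1_mid and pocket2 below 0.005 m and z of led1_mid in the frame of pocket2 between 0.006 and 0.0115 m and angle between led1_mid's own z axis and vertical below 0.08 rad) or (horizontal distance between led2_mid and pocket2 below 0.005 m and z of led2_mid in the frame of pocket2 between 0.006 and 0.0115 m and angle between led2_mid's own z axis and vertical below 0.08 rad) or (horizontal distance between led3_mid and pocket2 below 0.005 m and z of led3_mid in the frame of pocket2 between 0.006 and 0.0115 m and angle between led3_mid's own z axis and vertical below 0.08 rad) or (horizontal distance between led4_mid and pocket2 below 0.005 m and z of led4_mid in the frame of pocket2 between 0.006 and 0.0115 m and angle between led4_mid's own z axis and vertical below 0.08 rad) or (horizontal distance between led5_mid and pocket2 below 0.005 m and z of led5_mid in the frame of pocket2 between 0.006 and 0.0115 m and angle between led5_mid's own z axis and vertical below 0.08 rad)) and ((horizontal distance between led0_mid and pocket3 below 0.005 m and z of led0_mid in the frame of pocket3 between 0.006 and 0.0115 m and angle between led0_mid's own z axis and vertical below 0.08 rad) or (horizontal distance between led1_mid and pocket3 below 0.005 m and z of led1_mid in the frame of pocket3 between 0.006 and 0.0115 m and angle between led1_mid's own z axis and vertical below 0.08 rad) or (horizontal distance between led2_mid and pocket3 below 0.005 m and z of led2_mid in the frame of pocket3 between 0.006 and 0.0115 m and angle between led2_mid's own z axis and vertical below 0.08 rad) or (horizontal distance between led3_mid and pocket3 below 0.005 m and z of led3_mid in the frame of pocket3 between 0.006 and 0.0115 m and angle between led3_mid's own z axis and vertical below 0.08 rad) or (horizontal distance between led4_mid and pocket3 below 0.005 m and z of led4_mid in the frame of pocket3 between 0.006 and 0.0115 m and angle between led4_mid's own z axis and vertical below 0.08 rad) or (horizontal distance between led5_mid and pocket3 below 0.005 m and z of led5_mid in the frame of pocket3 between 0.006 and 0.0115 m and angle between led5_mid's own z axis and vertical below 0.08 rad)) and ((horizontal distance between led0_mid and pocket4 below 0.005 m and z of led0_mid in the frame of pocket4 between 0.006 and 0.0115 m and angle between led0_mid's own z axis and vertical below 0.08 rad) or (horizontal distance between led1_mid and pocket4 below 0.005 m and z of led1_mid in the frame of pocket4 between 0.006 and 0.0115 m and angle between led1_mid's own z axis and vertical below 0.08 rad) or (horizontal distance between led2_mid and pocket4 below 0.005 m and z of led2_mid in the frame of pocket4 between 0.006 and 0.0115 m and angle between led2_mid's own z axis and vertical below 0.08 rad) or (horizontal distance between led3_mid and pocket4 below 0.005 m and z of led3_mid in the frame of pocket4 between 0.006 and 0.0115 m and angle between led3_mid's own z axis and vertical below 0.08 rad) or (horizontal distance between led4_mid and pocket4 below 0.005 m and z of led4_mid in the frame of pocket4 between 0.006 and 0.0115 m and angle between led4_mid's own z axis and vertical below 0.08 rad) or (horizontal distance between led5_mid and pocket4 below 0.005 m and z of led5_mid in the frame of pocket4 between 0.006 and 0.0115 m and angle between led5_mid's own z axis and vertical below 0.08 rad)) and ((horizontal distance between led0_mid and pocket5 below 0.005 m and z of led0_mid in the frame of pocket5 between 0.006 and 0.0115 m and angle between led0_mid's own z axis and vertical below 0.08 rad) or (horizontal distance between led1_mid and pocket5 below 0.005 m and z of led1_mid in the frame of pocket5 between 0.006 and 0.0115 m and angle between led1_mid's own z axis and vertical below 0.08 rad) or (horizontal distance between led2_mid and pocket5 below 0.005 m and z of led2_mid in the frame of pocket5 between 0.006 and 0.0115 m and angle between led2_mid's own z axis and vertical below 0.08 rad) or (horizontal distance between led3_mid and pocket5 below 0.005 m and z of led3_mid in the frame of pocket5 between 0.006 and 0.0115 m and angle between led3_mid's own z axis and vertical below 0.08 rad) or (horizontal distance between led4_mid and pocket5 below 0.005 m and z of led4_mid in the frame of pocket5 between 0.006 and 0.0115 m and angle between led4_mid's own z axis and vertical below 0.08 rad) or (horizontal distance between led5_mid and pocket5 below 0.005 m and z of led5_mid in the frame of pocket5 between 0.006 and 0.0115 m and angle between led5_mid's own z axis and vertical below 0.08 rad)) and value of joint hood below 0.06 rad), for 0.2 s.
At the end, for the whole second after the job is handed in: The fingers hold the hood by its bar (over 1 N), at rest at 45 degrees, 6 either way, through the last second; each of the six pockets holds a small LED module within 5 mm of its centre, face up, flat on its floor (within 2.5 mm), the tray flat on the bench; nothing else moved over 30 mm (value of joint hood between 0.68 and 0.89 rad and velocity of joint hood between -0.06 and 0.06 rad/s and contact force between the fingers and hood_c0 above 1 N and angle between tray's own z axis and vertical below 0.05 rad and height (world z) of tray below 0.006 m and ((horizontal distance between led0_mid and pocket0 below 0.005 m and z of led0_mid in the frame of pocket0 between 0.006 and 0.0115 m and angle between led0_mid's own z axis and vertical below 0.08 rad) or (horizontal distance between led1_mid and pocket0 below 0.005 m and z of led1_mid in the frame of pocket0 between 0.006 and 0.0115 m and angle between led1_mid's own z axis and vertical below 0.08 rad) or (horizontal distance between led2_mid and pocket0 below 0.005 m and z of led2_mid in the frame of pocket0 between 0.006 and 0.0115 m and angle between led2_mid's own z axis and vertical below 0.08 rad) or (horizontal distance between led3_mid and pocket0 below 0.005 m and z of led3_mid in the frame of pocket0 between 0.006 and 0.0115 m and angle between led3_mid's own z axis and vertical below 0.08 rad) or (horizontal distance between led4_mid and pocket0 below 0.005 m and z of led4_mid in the frame of pocket0 between 0.006 and 0.0115 m and angle between led4_mid's own z axis and vertical below 0.08 rad) or (horizontal distance between led5_mid and pocket0 below 0.005 m and z of led5_mid in the frame of pocket0 between 0.006 and 0.0115 m and angle between led5_mid's own z axis and vertical below 0.08 rad)) and ((horizontal distance between led0_mid and pocket1 below 0.005 m and z of led0_mid in the frame of pocket1 between 0.006 and 0.0115 m and angle between led0_mid's own z axis and vertical below 0.08 rad) or (horizontal distance between led1_mid and pocket1 below 0.005 m and z of led1_mid in the frame of pocket1 between 0.006 and 0.0115 m and angle between led1_mid's own z axis and vertical below 0.08 rad) or (horizontal distance between led2_mid and pocket1 below 0.005 m and z of led2_mid in the frame of pocket1 between 0.006 and 0.0115 m and angle between led2_mid's own z axis and vertical below 0.08 rad) or (horizontal distance between led3_mid and pocket1 below 0.005 m and z of led3_mid in the frame of pocket1 between 0.006 and 0.0115 m and angle between led3_mid's own z axis and vertical below 0.08 rad) or (horizontal distance between led4_mid and pocket1 below 0.005 m and z of led4_mid in the frame of pocket1 between 0.006 and 0.0115 m and angle between led4_mid's own z axis and vertical below 0.08 rad) or (horizontal distance between led5_mid and pocket1 below 0.005 m and z of led5_mid in the frame of pocket1 between 0.006 and 0.0115 m and angle between led5_mid's own z axis and vertical below 0.08 rad)) and ((horizontal distance between led0_mid and pocket2 below 0.005 m and z of led0_mid in the frame of pocket2 between 0.006 and 0.0115 m and angle between led0_mid's own z axis and vertical below 0.08 rad) or (horizontal distance between led1_mid and pocket2 below 0.005 m and z of led1_mid in the frame of pocket2 between 0.006 and 0.0115 m and angle between led1_mid's own z axis and vertical below 0.08 rad) or (horizontal distance between led2_mid and pocket2 below 0.005 m and z of led2_mid in the frame of pocket2 between 0.006 and 0.0115 m and angle between led2_mid's own z axis and vertical below 0.08 rad) or (horizontal distance between led3_mid and pocket2 below 0.005 m and z of led3_mid in the frame of pocket2 between 0.006 and 0.0115 m and angle between led3_mid's own z axis and vertical below 0.08 rad) or (horizontal distance between led4_mid and pocket2 below 0.005 m and z of led4_mid in the frame of pocket2 between 0.006 and 0.0115 m and angle between led4_mid's own z axis and vertical below 0.08 rad) or (horizontal distance between led5_mid and pocket2 below 0.005 m and z of led5_mid in the frame of pocket2 between 0.006 and 0.0115 m and angle between led5_mid's own z axis and vertical below 0.08 rad)) and ((horizontal distance between led0_mid and pocket3 below 0.005 m and z of led0_mid in the frame of pocket3 between 0.006 and 0.0115 m and angle between led0_mid's own z axis and vertical below 0.08 rad) or (horizontal distance between led1_mid and pocket3 below 0.005 m and z of led1_mid in the frame of pocket3 between 0.006 and 0.0115 m and angle between led1_mid's own z axis and vertical below 0.08 rad) or (horizontal distance between led2_mid and pocket3 below 0.005 m and z of led2_mid in the frame of pocket3 between 0.006 and 0.0115 m and angle between led2_mid's own z axis and vertical below 0.08 rad) or (horizontal distance between led3_mid and pocket3 below 0.005 m and z of led3_mid in the frame of pocket3 between 0.006 and 0.0115 m and angle between led3_mid's own z axis and vertical below 0.08 rad) or (horizontal distance between led4_mid and pocket3 below 0.005 m and z of led4_mid in the frame of pocket3 between 0.006 and 0.0115 m and angle between led4_mid's own z axis and vertical below 0.08 rad) or (horizontal distance between led5_mid and pocket3 below 0.005 m and z of led5_mid in the frame of pocket3 between 0.006 and 0.0115 m and angle between led5_mid's own z axis and vertical below 0.08 rad)) and ((horizontal distance between led0_mid and pocket4 below 0.005 m and z of led0_mid in the frame of pocket4 between 0.006 and 0.0115 m and angle between led0_mid's own z axis and vertical below 0.08 rad) or (horizontal distance between led1_mid and pocket4 below 0.005 m and z of led1_mid in the frame of pocket4 between 0.006 and 0.0115 m and angle between led1_mid's own z axis and vertical below 0.08 rad) or (horizontal distance between led2_mid and pocket4 below 0.005 m and z of led2_mid in the frame of pocket4 between 0.006 and 0.0115 m and angle between led2_mid's own z axis and vertical below 0.08 rad) or (horizontal distance between led3_mid and pocket4 below 0.005 m and z of led3_mid in the frame of pocket4 between 0.006 and 0.0115 m and angle between led3_mid's own z axis and vertical below 0.08 rad) or (horizontal distance between led4_mid and pocket4 below 0.005 m and z of led4_mid in the frame of pocket4 between 0.006 and 0.0115 m and angle between led4_mid's own z axis and vertical below 0.08 rad) or (horizontal distance between led5_mid and pocket4 below 0.005 m and z of led5_mid in the frame of pocket4 between 0.006 and 0.0115 m and angle between led5_mid's own z axis and vertical below 0.08 rad)) and ((horizontal distance between led0_mid and pocket5 below 0.005 m and z of led0_mid in the frame of pocket5 between 0.006 and 0.0115 m and angle between led0_mid's own z axis and vertical below 0.08 rad) or (horizontal distance between led1_mid and pocket5 below 0.005 m and z of led1_mid in the frame of pocket5 between 0.006 and 0.0115 m and angle between led1_mid's own z axis and vertical below 0.08 rad) or (horizontal distance between led2_mid and pocket5 below 0.005 m and z of led2_mid in the frame of pocket5 between 0.006 and 0.0115 m and angle between led2_mid's own z axis and vertical below 0.08 rad) or (horizontal distance between led3_mid and pocket5 below 0.005 m and z of led3_mid in the frame of pocket5 between 0.006 and 0.0115 m and angle between led3_mid's own z axis and vertical below 0.08 rad) or (horizontal distance between led4_mid and pocket5 below 0.005 m and z of led4_mid in the frame of pocket5 between 0.006 and 0.0115 m and angle between led4_mid's own z axis and vertical below 0.08 rad) or (horizontal distance between led5_mid and pocket5 below 0.005 m and z of led5_mid in the frame of pocket5 between 0.006 and 0.0115 m and angle between led5_mid's own z axis and vertical below 0.08 rad))); the arm keeps its last pose, push and grip.
It fails at once if one of the other things on the bench was moved more than 30 mm (distance of any of downlight_mid, tape_mid, spool_mid, flux_mid, driver_mid, tweezers_mid from where it was at the start of the episode above 0.03 m).
It also fails if it takes over 66 s, if anything falls off the work surface, if the arm or the gripper's body presses on something with over 40 N, if the wrist force passes 120 N, or if a joint passes its speed limit or range.

## Robot

A 6-joint arm with a two-finger parallel gripper is mounted at the origin on the work surface. World frame = base frame: x ahead of the robot, y to its left, z up, the work surface at z = 0. Lengths are in m, angles in degrees, forces in N, time in s.
With the tool pointing down it reaches from about 0.4 to 0.825 m from the base axis. Payload 7 kg.
Tool frame: the origin (TCP) lies midway between the tips of the shut fingers; the grasp point (between the pads) lies 19 mm behind it (ctrl.grasp_offset is the distance from the TCP to the grasp point, in m); z points along the fingers, x is the direction in which the jaws open and shut, and the axes are right-handed (so a half turn about z gives the same grasp; the last joint's range is limited). The gripper opens to 88 mm and grips with 3 to 60 N. Pads are 19 mm wide; open, the fingers measure 130 mm over their backs; the gripper's body (78 mm by 193 mm) begins 47 mm behind the grasp point.
Start: joints at [-51.503, 20.546, 0.682, 0, -70.136, -16.507], TCP at [0.253, -0.626, 0.227] pointing down, gripper open.
Joint ranges: [-176.03, 176.03], [-82.01, 121.73], [-58.28, 71.71], [-173.87, 95.51], [-174.79, -0.11], [-173.66, 173.66]. Speed limits (degrees/s): [136.94, 136.94, 172.46, 180, 180, 180].

## Interface

Orientations are given as [roll, pitch, yaw] about the fixed x, y, z axes, in that order (R = Rz(yaw) Ry(pitch) Rx(roll)).
In Python, from plant import sensors, snapshot, order, ctrl gives the robot as it stands.
- The arm moves only by the tool send_rows, never from a script. Its argument "commands" is a list of rows, each a list of 3 entries, a list of its own where there are three numbers: the closure, from 0 (fully open) to 1 (shut), then the shift along the world's x, y, z in units of 0.25 m (1.0 is 0.25 m), then the turn, a rotation vector about the world's x, y, z in units of 360 degrees (1.0 is 360 degrees). In form: [[hand, [x, y, z], [ax, ay, az]], ...]. A call has 1 to 12 rows; each row shifts and turns the pose as measured when the row begins; what a row does not reach is not made up. A row lasts 1/10 s, in which the tool goes at most 50 mm and 8.59 degrees, less where a joint would pass 70% of its speed; a pose out of reach is approached as far as the arm can. A call with a number of a shift or a turn outside -1 to 1 is refused whole. A call with a gripper value outside its range is refused whole. The fingers move at their own pace and stop on an object; the grip force is fixed at half the most. Time passes only in rows, so rows that do not move let the fingers close. It gives the time, the measured TCP pose, the force and the opening at its end, in the units of the state.
- sensors.get_obs(): the state, without advancing time (a new reading comes with each control period).
- snapshot(name): name is "scene" or "top" or "wrist"; returns a dict with "color" (480x640x3 uint8, blue, green, red), "z_map" (480x640 float32, m along the optical axis (not along the pixel's ray), 0 where there is no reading), "mtx" (3x3 intrinsics, pixels), "xyz" and "attitude" of the camera in the world. Camera axes: x right, y down, z forward; pixel columns grow to the right and rows downward; lengths in m; the calibration is good to about 2 mm. A picture is of the moment at which its call begins.
- order.close_job(): hands the job in, once; it reports no verdict.
The state is a dict: "clock": time; "joint_pos": joint angles; "qvel": joint speeds; "tau": joint torques, N m; "tool_pos": TCP position; "orientation": TCP orientation; "force": force on the tool from outside, world axes, zero at the start; "moment": the same for the moment, N m; "opening": finger opening in m.
Only numpy, scipy, OpenCV 4.12 (cv2) and the standard library are available. Lean on these libraries where they do the work, as an engineer would, in place of code of your own. Each camera call takes 0.05 s, during which the arm holds its last target.

## Working session

There is one attempt and no reset: what is moved stays moved. The work goes in short steps, Python scripts to look and compute and a tool call to move; the robot and the scene stay as the last step left them, time stands still between calls to the robot, and variables do not carry over. Pictures are saved under pics/ and viewed, and the job is handed in when it is done.

Besides the shell and the picture viewer there is one more tool, called after "Call:" in YAML: its name, and indented under it one key for each argument. send_rows: Moves the arm, as the interface text tells. Its arguments: {"type":"object","properties":{"commands":{"type":"array","items":{"type":"array"}}},"required":["commands"]}

```bash
ls; mkdir -p pics; cat > h.py <<'E'
import numpy as np,cv2
from plant import sensors,snapshot,order,ctrl
from scipy.spatial.transform import Rotation as R
def cam(n):
    s=snapshot(n); return s
def rot(a):
    a=np.array(a,float)
    if a.shape==(3,3): return a
    if a.size==3: return R.from_euler('xyz',a,degrees=True).as_matrix()
    return R.from_quat(a).as_matrix()
def pix(s,u,v,z=None,):
    """world point; if z given intersect plane z, else use depth"""
    K=np.array(s['mtx']);d=np.linalg.inv(K)@np.array([u,v,1.]);Rm=rot(s['attitude']);p=np.array(s['xyz'])
    w=Rm@d
    if z is None:
        return p+w*s['z_map'][int(round(v)),int(round(u))]
    return p+w*(z-p[2])/w[2]
def proj(s,P):
    K=np.array(s['mtx']);c=rot(s['attitude']).T@(np.array(P)-np.array(s['xyz']));c=K@c;return c[:2]/c[2]
E
python3 - <<'E'
from h import *
for n in ['top','scene','wrist']:
    s=cam(n);cv2.imwrite(f'pics/{n}0.png',s['color']);print(n,s['xyz'],s['attitude'],np.array(s['mtx']).tolist())
    np.savez(f'{n}0.npz',**s)
print(sensors.get_obs(),ctrl.grasp_offset)
E
```

```text
pics
top [ 0.44558761 -0.01381373  1.00022471] [-174.09375444    2.12580522  -91.38042207] [[449.28975243648387, 0.0, 315.32522878105357], [0.0, 449.28975243648387, 232.79651930630263], [0.0, 0.0, 1.0]]
scene [1.02453017 0.58931013 0.92493949] [-136.47648266   -0.45392981  140.86950864] [[561.0421847278812, 0.0, 314.79138828089884], [0.0, 561.0421847278812, 241.4118462315553], [0.0, 0.0, 1.0]]
wrist [ 0.17851379 -0.65456379  0.38231696] [ 1.62858616e+02 -5.53817161e-02  1.11984039e+02] [[420.284711875653, 0.0, 315.0087969692596], [0.0, 420.284711875653, 246.78807579399998], [0.0, 0.0, 1.0]]
{'clock': 0.15, 'joint_pos': array([-5.15027570e+01,  2.05826058e+01,  6.46050628e-01, -1.59400477e-02,
       -7.01363535e+01, -1.65066621e+01]), 'qvel': array([-0.0612555 , -0.08012857,  0.08556502,  0.00745352,  0.05705043,
        0.10918814]), 'tau': array([-1.66897247e-03, -5.83274424e+01,  2.93291384e+01,  7.00121373e+00,
        8.77133250e-03, -1.06863167e-04]), 'tool_pos': array([ 0.25259459, -0.62555121,  0.22582876]), 'orientation': array([-1.79993652e+02, -7.41621407e-02,  1.11985151e+02]), 'force': array([-0.63296577, -0.25193209,  0.45468891]), 'moment': array([-0.0102862 ,  0.00835035,  0.01510694]), 'opening': 0.0877855738976758} 0.0188
```

View pics/top0.png

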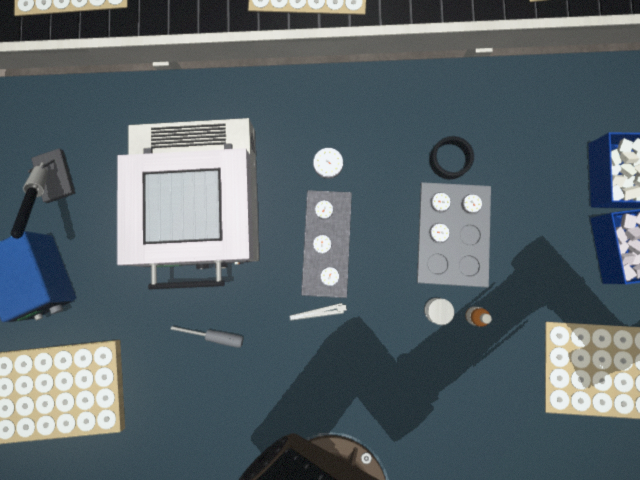

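View pics/scene0.png

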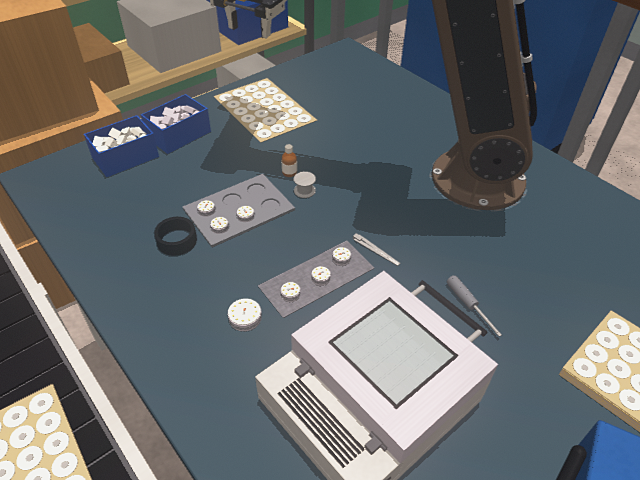

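View pics/wrist0.png

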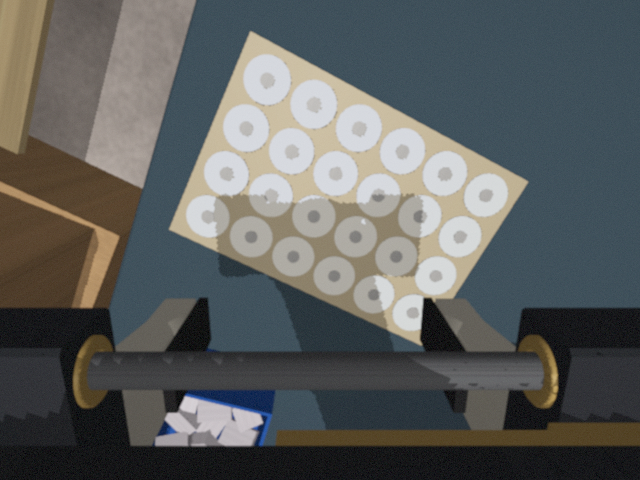

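```bash
python3 - <<'E'
from h import *
s=dict(np.load('top0.npz'))
c=s['color']
a=c[170:310,285:505]
cv2.imwrite('pics/t1.png',cv2.resize(a[:, :75],None,fx=6,fy=6,interpolation=cv2.INTER_CUBIC)[:600] if 0 else cv2.resize(a[:,:],None,fx=3.6,fy=3.6,interpolation=cv2.INTER_CUBIC))
cv2.imwrite('pics/t2.png',cv2.resize(c[100:310,100:270],None,fx=2.8,fy=2.8,interpolation=cv2.INTER_CUBIC))
for u,v,z in [(323.5,210,.021),(322,244,.021),(330,276,.021),(441,202,.021),(473,203,.021),(440,233,.021),(472,234,.008),(438,264,.008),(469,265,.008),(187,285,.113),(150,285,.113),(224,285,.113)]:
    print(u,v,pix(s,u,v,z).round(4), pix(s,u,v).round(4))
E
```

```text
323.5 210 [0.5978 0.0009 0.021 ] [0.5973 0.0008 0.0237]
322 244 [0.5228 0.0061 0.021 ] [0.5225 0.006  0.0252]
330 276 [ 0.4528 -0.0095  0.021 ] [ 0.4527 -0.0095  0.0232]
441 202 [ 0.6078 -0.2563  0.021 ] [ 0.6075 -0.2558  0.0229]
473 203 [ 0.6035 -0.3252  0.021 ] [ 0.6037 -0.3256  0.0197]
440 233 [ 0.5398 -0.2505  0.021 ] [ 0.5396 -0.2499  0.0235]
472 234 [ 0.5369 -0.323   0.008 ] [ 0.5372 -0.3239  0.0052]
438 264 [ 0.4732 -0.2458  0.008 ] [ 0.4733 -0.2466  0.0047]
469 265 [ 0.4693 -0.3125  0.008 ] [ 0.4694 -0.3139  0.0034]
187 285 [0.4412 0.2741 0.113 ] [0.4413 0.2722 0.1188]
150 285 [0.443  0.3485 0.113 ] [0.443  0.3468 0.1172]
224 285 [0.4395 0.2001 0.113 ] [4.387e-01 2.272e-01 4.000e-04]
```

View pics/t1.png

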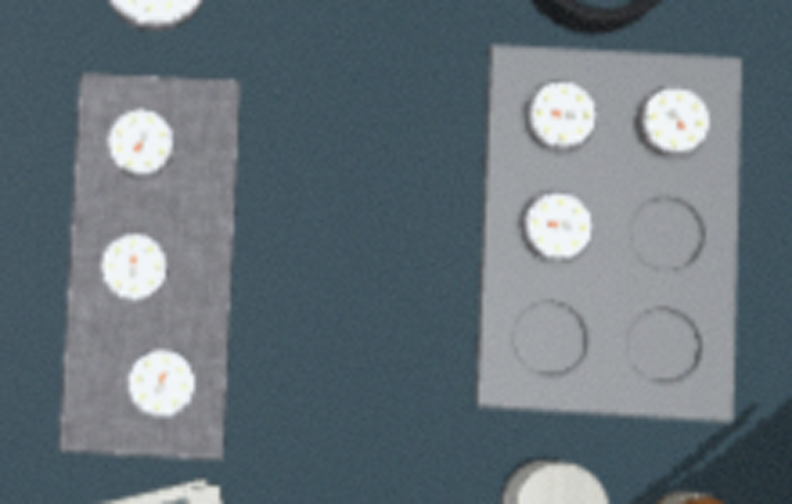

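View pics/t2.png

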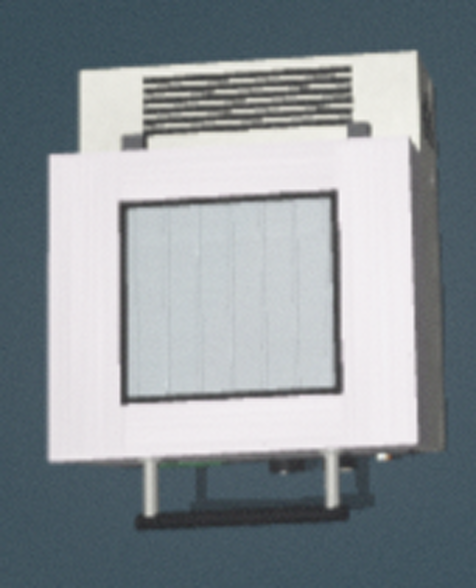

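```bash
cat >> h.py <<'E'
def move(target,yaw=None):
    o=sensors.get_obs();d=(np.array(target)-o['tool_pos'])
    print('pos',o['tool_pos'].round(4),'rpy',np.round(o['orientation'],2),'d mm',(d*1000).round(1),'units',(d/.25).round(3),'t',round(o['clock'],2),'open',round(o['opening'],4),'F',np.round(o['force'],1),'q',np.round(o['joint_pos'],0))
E
python3 - <<'E'
from h import *
s=dict(np.load('top0.npz'))
f=lambda u,v:((u+.5)/3.6-.5+285,(v+.5)/3.6-.5+170)
L=[pix(s,*f(*p),.021) for p in [(140.5,142),(134,267),(161.5,383.5)]]
print('leds',np.round(L,4))
pk=[((562,115),.021,(1,.5)),((676,120),.021,(1,-.5)),((558,226),.021,(0,.5)),((667.5,233.5),.008,(0,-.5)),((550,338),.008,(-1,.5)),((664,345),.008,(-1,-.5))]
W=np.array([pix(s,*f(*p),z)[:2] for p,z,_ in pk]);G=np.array([g for *_,g in pk])*.068
c=W.mean(0);H=G.T@(W-c);th=np.arctan2(H[0,1]-H[1,0],H[0,0]+H[1,1])
Rm=np.array([[np.cos(th),-np.sin(th)],[np.sin(th),np.cos(th)]])
P=c+G@Rm.T;print('yaw',np.degrees(th),'res',((W-P)*1000).round(1).tolist());print(P.round(4))
g=lambda u,v:((u+.5)/2.8-.5+100,(v+.5)/2.8-.5+100)
for p in [(137,521),(242,518),(347,514)]: print('bar',pix(s,*g(*p),.117).round(4))
E
```

```text
leds [[ 5.998e-01  4.000e-04  2.100e-02]
 [ 5.232e-01  6.400e-03  2.100e-02]
 [ 4.524e-01 -8.400e-03  2.100e-02]]
yaw -4.696955780397799 res [[-0.5, 0.2], [-0.1, -0.2], [-0.3, 0.5], [0.1, -0.6], [0.6, 0.2], [0.2, -0.1]]
[[ 0.6092 -0.2559]
 [ 0.6036 -0.3237]
 [ 0.5414 -0.2504]
 [ 0.5359 -0.3181]
 [ 0.4737 -0.2448]
 [ 0.4681 -0.3126]]
bar [0.4416 0.3497 0.117 ]
bar [0.4419 0.2746 0.117 ]
bar [0.4429 0.1999 0.117 ]
```

Call:
send_rows:
  commands:
    - [0, [0.111, 0.153, -0.012], [0, 0, 0.0071]]
    - [0, [0.111, 0.153, -0.012], [0, 0, 0.0071]]
    - [0, [0.111, 0.153, -0.012], [0, 0, 0.0071]]
    - [0, [0.111, 0.153, -0.012], [0, 0, 0.0071]]
    - [0, [0.111, 0.153, -0.012], [0, 0, 0.0071]]
    - [0, [0.111, 0.153, -0.012], [0, 0, 0.0071]]
    - [0, [0.111, 0.153, -0.012], [0, 0, 0.0071]]
    - [0, [0.111, 0.153, -0.012], [0, 0, 0.0071]]
    - [0, [0.111, 0.153, -0.012], [0, 0, 0.0071]]
    - [0, [0, 0, 0], [0, 0, 0]]
    - [0, [0, 0, 0], [0, 0, 0]]

```text
clock: 1.25
tool_pos: [0.5072, -0.2663, 0.1941]
orientation: [-179.9, -0.3, 135.8]
force: [-0.0, 0.5, 0.9]
opening: 0.0873
```

```bash
python3 - <<'E'
from h import *
s=cam('wrist');cv2.imwrite('pics/w1.png',s['color']);np.savez('w1.npz',**s)
move([.523,.0064,.15])
P=[[ 0.6092,-0.2559],[ 0.6036,-0.3237],[ 0.5414,-0.2504],[ 0.5359,-0.3181],[ 0.4737,-0.2448],[ 0.4681,-0.3126]]
for i,p in enumerate(P): print(proj(s,[*p,.021 if i<3 else .008]).round(1))
E
```

```text
pos [ 0.507  -0.2667  0.194 ] rpy [-179.91   -0.31  135.73] d mm [ 16.  273.1 -44. ] units [ 0.064  1.092 -0.176] t 1.3 open 0.0873 F [-0.3  0.3  0.1] q [ -8.  13. -15.  -0. -63. -36.]
[236.6 309.8]
[180.4 251.6]
[297. 262.]
[244.1 196.7]
[360.1 207.5]
[307.6 142.4]
```

View pics/w1.png

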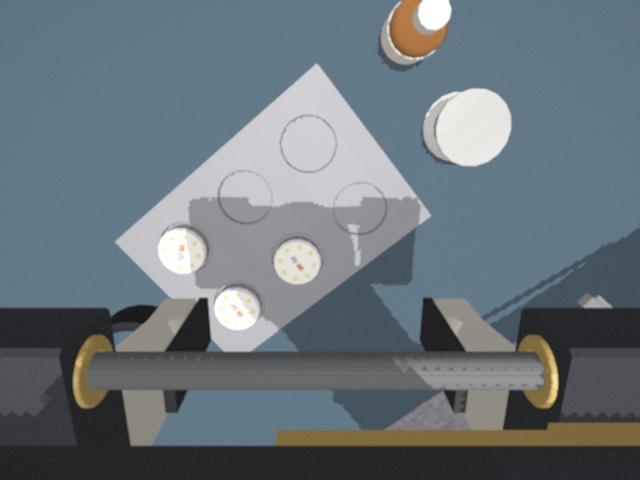

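Call:
send_rows:
  commands:
    - [0, [0.006, 0.17, 0], [0, 0, 0]]
    - [0, [0.006, 0.17, 0], [0, 0, 0]]
    - [0, [0.006, 0.17, 0], [0, 0, 0]]
    - [0, [0.006, 0.17, 0], [0, 0, 0]]
    - [0, [0.006, 0.17, 0], [0.0002, 0.0005, -0.002]]
    - [0, [0, 0, 0], [0, 0, 0]]
    - [0, [0, 0, 0], [0, 0, 0]]

```text
clock: 2.0
tool_pos: [0.5111, -0.0557, 0.1938]
orientation: [-179.8, -0.5, 134.0]
force: [0.1, -0.5, 0.6]
opening: 0.0878
```

```bash
python3 - <<'E'
from h import *
s=cam('wrist');cv2.imwrite('pics/w2.png',s['color']);np.savez('w2.npz',**s)
move([.4524,-.0084,.06])
for p in [[.5998,.0004],[.5232,.0064],[.4524,-.0084]]: print(proj(s,[*p,.021]).round(1))
E
```

```text
pos [ 0.5112 -0.0561  0.1938] rpy [-179.8   -0.5  134. ] d mm [ -58.8   47.7 -133.8] units [-0.235  0.191 -0.535] t 2.05 open 0.0876 F [-1.1 -0.1  1.2] q [ 15.   7. -22.  -0. -62. -61.]
[288.3 335.4]
[355.7 281. ]
[406.  209.5]
```

View pics/w2.png

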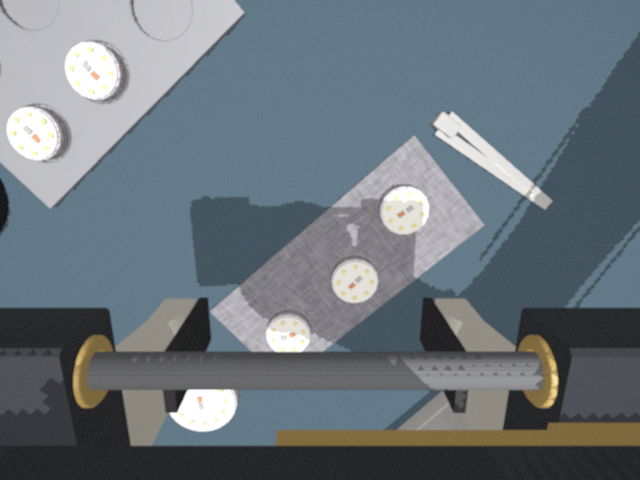

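Call:
send_rows:
  commands:
    - [0.3, [-0.059, 0.048, -0.134], [0, 0, 0]]
    - [0.3, [-0.059, 0.048, -0.134], [0, 0, 0]]
    - [0.3, [-0.059, 0.048, -0.134], [0, 0, 0]]
    - [0.3, [-0.059, 0.048, -0.134], [0, 0, 0]]
    - [0.3, [0, 0, 0], [0, 0, 0]]
    - [0.3, [0, 0, 0], [0, 0, 0]]

```text
clock: 2.65
tool_pos: [0.4513, -0.0166, 0.0577]
orientation: [-180.0, -0.3, 133.2]
force: [1.0, -0.1, 0.5]
opening: 0.0613
```

```bash
cat >> h.py <<'E'
def fix(yaw=135):
    o=sensors.get_obs();Rn=R.from_euler('xyz',o['orientation'],degrees=True);Rt=R.from_euler('xyz',[180,0,yaw],degrees=True)
    print('turn units',((Rt*Rn.inv()).as_rotvec()/2/np.pi).round(4))
E
python3 - <<'E'
from h import *
move([.4524,-.0084,.010]);fix()
E
```

```text
pos [ 0.4513 -0.0166  0.0577] rpy [-179.96   -0.26  133.18] d mm [  1.1   8.2 -47.7] units [ 0.004  0.033 -0.191] t 2.65 open 0.0613 F [ 1.  -0.1  0.5] q [ 23.  11. -39.  -0. -40. -69.]
turn units [-0.0004 -0.0006  0.0051]
```

Call:
send_rows:
  commands:
    - [0.3, [0.004, 0.033, -0.04], [-0.0004, -0.0006, 0.005]]
    - [0.3, [0, 0, -0.05], [0, 0, 0]]
    - [0.3, [0, 0, 0], [0, 0, 0]]

```text
clock: 2.95
tool_pos: [0.4563, -0.0105, 0.0377]
orientation: [179.7, 0.2, 134.8]
force: [0.1, -0.1, 1.4]
opening: 0.0613
```

```bash
python3 - <<'E'
from h import *
move([.4524,-.0084,.010]);fix()
E
```

```text
pos [ 0.4563 -0.0105  0.0377] rpy [1.7972e+02 1.6000e-01 1.3480e+02] d mm [ -3.9   2.1 -27.7] units [-0.016  0.008 -0.111] t 2.95 open 0.0613 F [ 0.1 -0.1  1.4] q [ 24.  13. -40.   0. -37. -69.]
turn units [-0.0002  0.0009  0.0005]
```

Call:
send_rows:
  commands:
    - [0.3, [-0.014, 0.008, -0.055], [-0.0002, 0.0009, 0]]
    - [0.3, [0, 0, -0.05], [0, 0, 0]]
    - [0.3, [0, 0, 0], [0, 0, 0]]

```text
clock: 3.25
tool_pos: [0.4572, -0.0097, 0.0147]
orientation: [179.7, 0.2, 134.6]
force: [1.0, -0.4, 0.5]
opening: 0.0614
```

```bash
python3 - <<'E'
from h import *
move([.4524,-.0084,.010]);fix()
E
```

```text
pos [ 0.4572 -0.0097  0.0147] rpy [1.7968e+02 1.6000e-01 1.3463e+02] d mm [-4.8  1.3 -4.7] units [-0.019  0.005 -0.019] t 3.25 open 0.0614 F [ 1.  -0.4  0.5] q [ 24.  15. -41.   0. -33. -69.]
turn units [-0.0003  0.001   0.001 ]
```

Call:
send_rows:
  commands:
    - [0.3, [-0.02, 0.006, -0.015], [-0.0003, 0.001, 0.001]]
    - [0.3, [0, 0, 0], [0, 0, 0]]

```text
clock: 3.45
tool_pos: [0.4535, -0.0085, 0.0126]
orientation: [179.9, 0.0, 134.9]
force: [-0.5, -0.1, 0.5]
opening: 0.0609
```

```bash
python3 - <<'E'
from h import *
move([.4524,-.0084,.010]);fix()
E
```

```text
pos [ 0.4535 -0.0085  0.0126] rpy [1.7991e+02 4.0000e-02 1.3494e+02] d mm [-1.1  0.1 -2.6] units [-0.005  0.001 -0.01 ] t 3.45 open 0.0609 F [-0.5 -0.1  0.5] q [ 24.  15. -42.   0. -33. -69.]
turn units [-0.0001  0.0003  0.0002]
```

Call:
send_rows:
  commands:
    - [0.3, [-0.006, 0.001, -0.008], [0, 0, 0]]
    - [1, [0, 0, 0], [0, 0, 0]]
    - [1, [0, 0, 0], [0, 0, 0]]
    - [1, [0, 0, 0], [0, 0, 0]]
    - [1, [0, 0, 0], [0, 0, 0]]
    - [1, [0, 0, 0], [0, 0, 0]]

```text
clock: 4.05
tool_pos: [0.4531, -0.0078, 0.0123]
orientation: [179.7, 0.1, 135.0]
force: [-0.4, 0.0, -0.4]
opening: 0.0387
```

```bash
python3 - <<'E'
from h import *
move([.4737,-.2448,.06]);fix()
E
```

```text
pos [ 0.4531 -0.0078  0.0123] rpy [1.7975e+02 1.2000e-01 1.3497e+02] d mm [  20.6 -237.    47.7] units [ 0.082 -0.948  0.191] t 4.05 open 0.0387 F [-0.4  0.  -0.4] q [ 24.  15. -42.   0. -33. -69.]
turn units [-0.0003  0.0007  0.0001]
```

Call:
send_rows:
  commands:
    - [1, [0, 0, 0.1], [0, 0, 0]]
    - [1, [0, -0.02, 0.12], [0, 0, 0]]
    - [1, [0.014, -0.13, 0.02], [0, 0, 0]]
    - [1, [0.014, -0.16, 0], [0, 0, 0]]
    - [1, [0.014, -0.16, 0], [0, 0, 0]]
    - [1, [0.014, -0.16, 0], [0, 0, 0]]
    - [1, [0.014, -0.16, 0], [0, 0, 0]]
    - [1, [0.012, -0.1, 0], [0, 0, 0]]
    - [1, [0, -0.04, 0], [0, 0, 0]]
    - [1, [0, 0, 0], [0, 0, 0]]
    - [1, [0, 0, 0], [0, 0, 0]]

```text
clock: 5.15
tool_pos: [0.4733, -0.2485, 0.0744]
orientation: [179.8, 0.2, 135.2]
force: [0.1, 0.4, -0.7]
opening: 0.0388
```

```bash
python3 - <<'E'
from h import *
move([.4737,-.2448,.0155]);fix()
s=cam('wrist');cv2.imwrite('pics/w3.png',s['color'])
E
```

```text
pos [ 0.4733 -0.2485  0.0744] rpy [1.7978e+02 1.6000e-01 1.3518e+02] d mm [  0.4   3.7 -58.9] units [ 0.001  0.015 -0.236] t 5.15 open 0.0388 F [ 0.1  0.4 -0.7] q [ -7.  16. -28.  -0. -45. -38.]
turn units [-0.0001  0.0007 -0.0005]
```

View pics/w3.png

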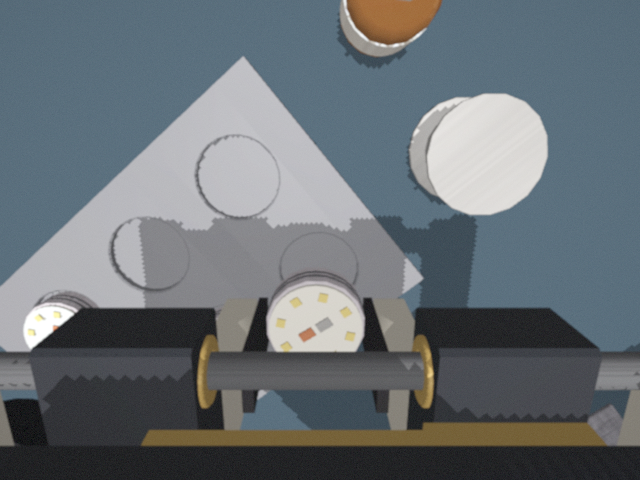

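```bash
python3 - <<'E'
from h import *
s=cam('wrist')
print(pix(s,316,322,.0831).round(4))
for u,v in [(319,267),(239,176.5),(151,253)]: print(pix(s,u,v,.008).round(4))
c=s['color'];cv2.imwrite('pics/w3c.png',cv2.resize(c[200:380,220:420],None,fx=3.3,fy=3.3,interpolation=cv2.INTER_CUBIC))
E
```

```text
[ 0.4705 -0.2496  0.0831]
[ 0.4727 -0.2451  0.008 ]
[ 0.467 -0.311  0.008]
[ 0.5335 -0.3171  0.008 ]
```

View pics/w3c.png

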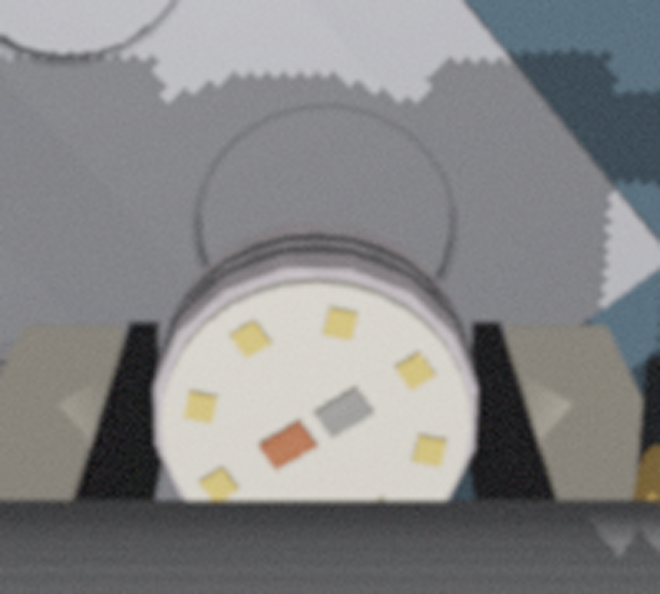

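```bash
python3 - <<'E'
from h import *
s=cam('wrist')
for v in (327,329.4): 
  for z in (.081,.083,.085): print(pix(s,315.8,v,z).round(4))
print(R.from_euler('xyz',s['attitude'],degrees=True).as_matrix().round(3))
E
```

```text
[ 0.4731 -0.247   0.081 ]
[ 0.4723 -0.2478  0.083 ]
[ 0.4716 -0.2485  0.085 ]
[ 0.4738 -0.2462  0.081 ]
[ 0.4731 -0.247   0.083 ]
[ 0.4723 -0.2478  0.085 ]
[[-0.71   0.671  0.212]
 [ 0.704  0.679  0.209]
 [-0.004  0.298 -0.954]]
```

Call:
send_rows:
  commands:
    - [1, [-0.002, 0.008, -0.08], [-0.0001, 0.0006, -0.0005]]
    - [1, [-0.012, 0, -0.07], [0, 0, 0]]
    - [1, [0, 0, 0], [0, 0, 0]]
    - [1, [0, 0, 0], [0, 0, 0]]

```text
clock: 5.7
tool_pos: [0.4718, -0.2427, 0.0382]
orientation: [179.9, 0.2, 135.4]
force: [0.5, -0.5, 0.0]
opening: 0.039
```

```bash
python3 - <<'E'
from h import *
move([.4732,-.2462,.0135]);fix()
E
```

```text
pos [ 0.4718 -0.2427  0.0382] rpy [179.85   0.2  135.43] d mm [  1.4  -3.5 -24.7] units [ 0.006 -0.014 -0.099] t 5.7 open 0.039 F [ 0.5 -0.5  0. ] q [ -6.  19. -31.   0. -40. -39.]
turn units [ 0.0001  0.0007 -0.0012]
```

Call:
send_rows:
  commands:
    - [1, [0.004, -0.01, -0.035], [0.0001, 0.0007, -0.0012]]
    - [1, [0, -0.004, -0.03], [0, 0, 0]]
    - [1, [0, 0, 0], [0, 0, 0]]
    - [1, [0, 0, 0], [0, 0, 0]]

```text
clock: 6.1
tool_pos: [0.4747, -0.246, 0.0226]
orientation: [179.9, 0.1, 135.0]
force: [0.2, 0.4, -0.1]
opening: 0.0384
```

```bash
python3 - <<'E'
from h import *
move([.4732,-.2462,.0135]);fix()
E
```

```text
pos [ 0.4747 -0.246   0.0226] rpy [1.7992e+02 1.3000e-01 1.3505e+02] d mm [-1.5 -0.2 -9.1] units [-0.006 -0.001 -0.036] t 6.1 open 0.0384 F [ 0.2  0.4 -0.1] q [ -6.  20. -31.   0. -38. -39.]
turn units [ 0.0001  0.0004 -0.0001]
```

Call:
send_rows:
  commands:
    - [1, [-0.007, -0.001, -0.014], [0.0001, 0.0004, 0]]
    - [1, [-0.002, 0, -0.014], [0, 0, 0]]
    - [1, [0, 0, 0], [0, 0, 0]]

```text
clock: 6.4
tool_pos: [0.4732, -0.2465, 0.0159]
orientation: [179.9, 0.1, 135.0]
force: [-0.5, 2.2, 2.7]
opening: 0.0389
```

```bash
python3 - <<'E'
from h import *
move([.4732,-.2462,.0125]);fix()
E
```

```text
pos [ 0.4732 -0.2465  0.0159] rpy [1.7994e+02 8.0000e-02 1.3504e+02] d mm [ 0.   0.3 -3.4] units [ 0.     0.001 -0.014] t 6.4 open 0.0389 F [-0.5  2.2  2.7] q [ -6.  21. -32.  -0. -38. -39.]
turn units [ 0.      0.0003 -0.0001]
```

Call:
send_rows:
  commands:
    - [1, [0, 0.004, -0.006], [0, 0, 0]]
    - [1, [0, 0, -0.008], [0, 0, 0]]
    - [1, [0, 0, 0], [0, 0, 0]]

```text
clock: 6.7
tool_pos: [0.4731, -0.2456, 0.0123]
orientation: [179.9, 0.1, 135.0]
force: [-0.2, -0.2, -1.1]
opening: 0.0391
```

```bash
python3 - <<'E'
from h import *
move([.4732,-.2455,.0125]);fix()
s=cam('wrist');c=s['color'];cv2.imwrite('pics/w4.png',c)
E
```

```text
pos [ 0.4731 -0.2456  0.0123] rpy [1.7994e+02 9.0000e-02 1.3504e+02] d mm [0.1 0.1 0.2] units [0.001 0.    0.001] t 6.7 open 0.0391 F [-0.2 -0.2 -1.1] q [ -6.  21. -32.   0. -37. -39.]
turn units [ 0.0001  0.0003 -0.0001]
```

View pics/w4.png

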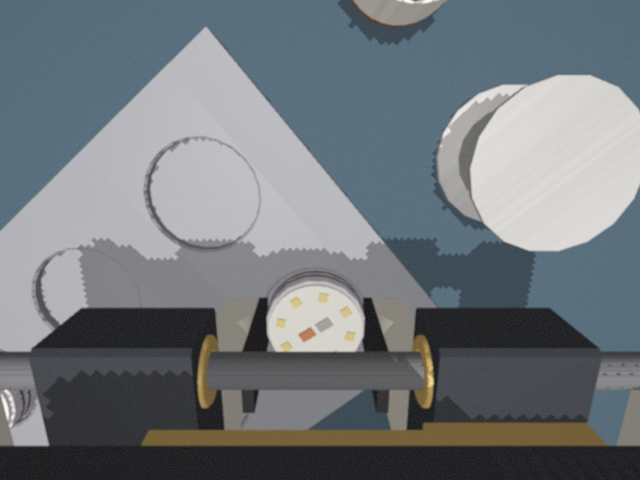

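Call:
send_rows:
  commands:
    - [0.3, [0, 0, 0], [0, 0, 0]]
    - [0.3, [0, 0, 0], [0, 0, 0]]
    - [0.3, [0, 0, 0], [0, 0, 0]]
    - [0.3, [0, 0, 0.08], [0, 0, 0]]
    - [0.3, [0, 0.02, 0.12], [0, 0, 0]]
    - [0.3, [0.034, 0.16, 0.02], [0, 0, 0]]
    - [0.3, [0.034, 0.16, 0], [0, 0, 0]]
    - [0.3, [0.034, 0.16, 0], [0, 0, 0]]
    - [0.3, [0.034, 0.16, 0], [0, 0, 0]]
    - [0.3, [0.034, 0.16, 0], [0, 0, 0]]
    - [0.3, [0.034, 0.16, 0], [0, 0, 0]]
    - [0.3, [0, 0, 0], [0, 0, 0]]

```text
clock: 7.95
tool_pos: [0.5256, 0.0081, 0.0707]
orientation: [179.7, 0.2, 134.8]
force: [0.4, -1.3, -0.3]
opening: 0.0613
```

```bash
python3 - <<'E'
from h import *
move([.5232,.0064,.0123]);fix()
E
```

```text
pos [0.5256 0.0081 0.0707] rpy [1.7972e+02 1.5000e-01 1.3478e+02] d mm [ -2.4  -1.7 -58.4] units [-0.01  -0.007 -0.234] t 7.95 open 0.0613 F [ 0.4 -1.3 -0.3] q [ 22.  16. -30.   0. -44. -68.]
turn units [-0.0002  0.0008  0.0006]
```

Call:
send_rows:
  commands:
    - [0.3, [-0.01, -0.007, -0.06], [-0.0002, 0.0008, 0.0006]]
    - [0.3, [-0.01, 0, -0.09], [0, 0, 0]]
    - [0.3, [-0.005, 0, -0.06], [0, 0, 0]]
    - [0.3, [0, 0, 0], [0, 0, 0]]

```text
clock: 8.35
tool_pos: [0.5201, 0.0084, 0.0178]
orientation: [179.8, 0.1, 135.3]
force: [0.7, 0.1, 0.4]
opening: 0.061
```

```bash
python3 - <<'E'
from h import *
move([.5232,.0064,.0123]);fix()
E
```

```text
pos [0.5201 0.0084 0.0178] rpy [1.7984e+02 7.0000e-02 1.3526e+02] d mm [ 3.1 -2.  -5.5] units [ 0.013 -0.008 -0.022] t 8.35 open 0.061 F [0.7 0.1 0.4] q [ 23.  20. -33.  -0. -37. -67.]
turn units [-0.0002  0.0004 -0.0007]
```

Call:
send_rows:
  commands:
    - [0.3, [0.013, -0.008, -0.018], [-0.0002, 0.0004, -0.0007]]
    - [0.3, [0, 0, -0.004], [0, 0, 0]]
    - [0.3, [0, 0, 0], [0, 0, 0]]

```text
clock: 8.65
tool_pos: [0.5245, 0.0058, 0.0133]
orientation: [179.9, 0.1, 135.0]
force: [-0.2, 0.5, 0.8]
opening: 0.0612
```

```bash
python3 - <<'E'
from h import *
move([.5232,.0064,.0123]);fix()
E
```

```text
pos [0.5245 0.0058 0.0133] rpy [1.7995e+02 6.0000e-02 1.3496e+02] d mm [-1.3  0.6 -1. ] units [-0.005  0.002 -0.004] t 8.65 open 0.0612 F [-0.2  0.5  0.8] q [ 22.  20. -33.   0. -37. -67.]
turn units [0.     0.0002 0.0001]
```

Call:
send_rows:
  commands:
    - [0.3, [-0.005, 0.002, -0.004], [0, 0, 0]]
    - [1, [0, 0, 0], [0, 0, 0]]
    - [1, [0, 0, 0], [0, 0, 0]]
    - [1, [0, 0, 0], [0, 0, 0]]
    - [1, [0, 0, 0], [0, 0, 0]]
    - [1, [0, 0, 0], [0, 0, 0]]

```text
clock: 9.25
tool_pos: [0.5242, 0.0065, 0.0139]
orientation: [179.8, 0.1, 134.9]
force: [-0.7, 1.1, -1.0]
opening: 0.0387
```

Call:
send_rows:
  commands:
    - [1, [0, 0, 0.1], [0, 0, 0]]
    - [1, [0, -0.02, 0.12], [0, 0, 0]]
    - [1, [-0.028, -0.16, 0.02], [0, 0, 0]]
    - [1, [-0.028, -0.16, 0], [0, 0, 0]]
    - [1, [-0.028, -0.16, 0], [0, 0, 0]]
    - [1, [-0.028, -0.16, 0], [0, 0, 0]]
    - [1, [-0.028, -0.16, 0], [0, 0, 0]]
    - [1, [-0.028, -0.16, 0], [0, 0, 0]]
    - [1, [-0.028, -0.16, 0], [0, 0, 0]]
    - [1, [-0.02, -0.1, 0], [0, 0, 0]]
    - [1, [0, 0, 0], [0, 0, 0]]
    - [1, [0, 0, 0], [0, 0, 0]]

```text
clock: 10.45
tool_pos: [0.4669, -0.3144, 0.0763]
orientation: [179.8, 0.2, 135.2]
force: [0.6, 0.3, -0.9]
opening: 0.0388
```

```bash
python3 - <<'E'
from h import *
move([.4681,-.3126,.0123]);fix()
s=cam('wrist');c=s['color'];np.savez('w5.npz',**s);cv2.imwrite('pics/w5.png',cv2.resize(c[150:400,180:460],None,fx=2.4,fy=2.4,interpolation=cv2.INTER_CUBIC))
E
```

```text
pos [ 0.4669 -0.3144  0.0763] rpy [179.77   0.23 135.19] d mm [  1.2   1.8 -64. ] units [ 0.005  0.007 -0.256] t 10.45 open 0.0388 F [ 0.6  0.3 -0.9] q [-14.  18. -25.  -0. -47. -31.]
turn units [ 0.      0.0009 -0.0005]
```

View pics/w5.png

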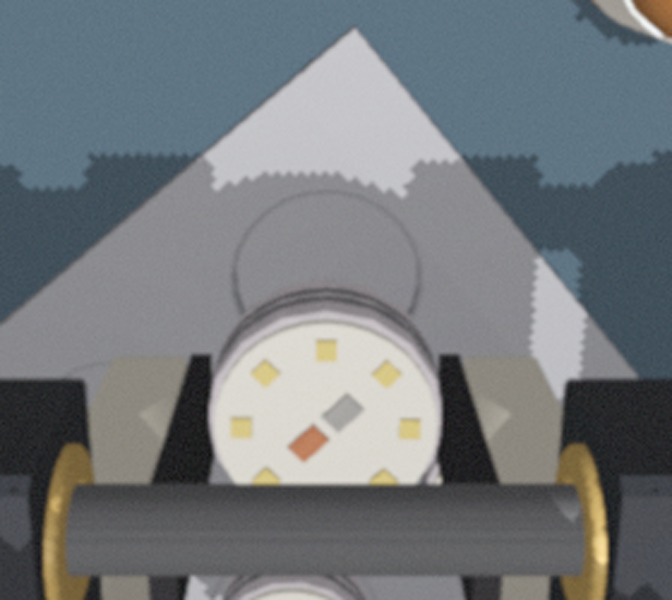

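```bash
python3 - <<'E'
from h import *
s=dict(np.load('w5.npz'))
f=lambda u,v:((u+.5)/2.4-.5+180,(v+.5)/2.4-.5+150)
print(pix(s,*f(325.7,428.5),.0834).round(4))
# pocket ellipse predicted for candidate centres
for c in [(.4681,-.3126),(.4681,-.3136)]:
  P=[proj(s,[c[0]+.022*np.cos(t),c[1]+.022*np.sin(t),.008]) for t in np.linspace(0,6.283,181)];P=(np.array(P)-[180,150])*2.4
  print(P[:,0].min(),P[:,0].max(),P[:,1].min())
E
```

```text
[ 0.4667 -0.3133  0.0834]
231.34011848304897 417.2538495836568 189.62254471260505
228.27901287105087 414.353407972666 186.6364096381423
```

Call:
send_rows:
  commands:
    - [1, [0.004, 0.004, -0.08], [0, 0.0009, -0.0005]]
    - [1, [-0.01, -0.004, -0.08], [0, 0, 0]]
    - [1, [0, 0, -0.05], [0, 0, 0]]
    - [1, [0, 0, 0], [0, 0, 0]]

```text
clock: 10.9
tool_pos: [0.4673, -0.3111, 0.0234]
orientation: [179.9, 0.1, 135.3]
force: [0.7, 0.4, 0.2]
opening: 0.0382
```

```bash
python3 - <<'E'
from h import *
move([.4678,-.3133,.0235]);fix()
E
```

```text
pos [ 0.4673 -0.3111  0.0234] rpy [1.7994e+02 1.2000e-01 1.3529e+02] d mm [ 0.5 -2.2  0.1] units [ 0.002 -0.009  0.   ] t 10.9 open 0.0382 F [0.7 0.4 0.2] q [-14.  22. -28.   0. -40. -31.]
turn units [ 0.0001  0.0004 -0.0008]
```

Call:
send_rows:
  commands:
    - [1, [0.002, -0.009, 0], [0, 0.0004, -0.0008]]
    - [1, [0, 0, 0], [0, 0, 0]]

```text
clock: 11.1
tool_pos: [0.4688, -0.3127, 0.0242]
orientation: [-179.9, 0.0, 135.1]
force: [-0.9, -0.7, -0.4]
opening: 0.0384
```

```bash
python3 - <<'E'
from h import *
move([.4678,-.3133,.0145]);fix()
E
```

```text
pos [ 0.4688 -0.3127  0.0242] rpy [-1.7995e+02  3.0000e-02  1.3509e+02] d mm [-1.  -0.6 -9.7] units [-0.004 -0.002 -0.039] t 11.1 open 0.0384 F [-0.9 -0.7 -0.4] q [-14.  22. -27.   0. -40. -31.]
turn units [ 0.0002 -0.     -0.0003]
```

Call:
send_rows:
  commands:
    - [1, [-0.003, -0.002, -0.014], [0, 0, 0]]
    - [1, [-0.002, 0, -0.014], [0, 0, 0]]
    - [1, [0, 0, 0], [0, 0, 0]]

```text
clock: 11.4
tool_pos: [0.4689, -0.3135, 0.0184]
orientation: [180.0, 0.2, 135.1]
force: [-0.5, -0.4, -1.2]
opening: 0.0384
```

```bash
python3 - <<'E'
from h import *
move([.4678,-.3133,.0139]);fix()
E
```

```text
pos [ 0.4689 -0.3135  0.0184] rpy [179.96   0.19 135.12] d mm [-1.1  0.2 -4.5] units [-0.004  0.001 -0.018] t 11.4 open 0.0384 F [-0.5 -0.4 -1.2] q [-14.  23. -28.   0. -39. -31.]
turn units [ 0.0003  0.0005 -0.0003]
```

Call:
send_rows:
  commands:
    - [1, [-0.004, 0.001, -0.009], [0, 0.0005, 0]]
    - [1, [-0.001, 0, -0.01], [0, 0, 0]]
    - [1, [0, 0, 0], [0, 0, 0]]

```text
clock: 11.7
tool_pos: [0.4677, -0.3135, 0.0138]
orientation: [-179.9, 0.1, 135.1]
force: [-0.1, -0.1, 0.4]
opening: 0.0384
```

```bash
python3 - <<'E'
from h import *
move([.4678,-.3133,.0139]);fix()
E
```

```text
pos [ 0.4677 -0.3135  0.0138] rpy [-1.7992e+02  1.1000e-01  1.3510e+02] d mm [0.1 0.2 0.1] units [0.    0.001 0.   ] t 11.7 open 0.0384 F [-0.1 -0.1  0.4] q [-14.  23. -28.   0. -39. -31.]
turn units [ 0.0004  0.0001 -0.0003]
```

Call:
send_rows:
  commands:
    - [0.3, [0, 0, 0], [0, 0, 0]]
    - [0.3, [0, 0, 0], [0, 0, 0]]
    - [0.3, [0, 0, 0], [0, 0, 0]]
    - [0.3, [0, 0, 0.08], [0, 0, 0]]
    - [0.3, [0, 0, 0.13], [0, 0, 0]]
    - [0.3, [0.07, 0.165, 0.02], [0, 0, 0]]
    - [0.3, [0.07, 0.165, 0], [0, 0, 0]]
    - [0.3, [0.07, 0.165, 0], [0, 0, 0]]
    - [0.3, [0.07, 0.165, 0], [0, 0, 0]]
    - [0.3, [0.07, 0.165, 0], [0, 0, 0]]
    - [0.3, [0.07, 0.165, 0], [0, 0, 0]]
    - [0.3, [0.07, 0.165, 0], [0, 0, 0]]

```text
clock: 12.9
tool_pos: [0.5912, -0.0186, 0.0745]
orientation: [180.0, 0.1, 134.5]
force: [2.2, -0.8, -0.0]
opening: 0.0615
```

Call:
send_rows:
  commands:
    - [0.3, [0.02, 0.06, 0], [0, 0, 0]]
    - [0.3, [0, 0, 0], [0, 0, 0]]

```text
clock: 13.1
tool_pos: [0.5986, 0.0021, 0.0746]
orientation: [179.9, 0.2, 134.9]
force: [-0.0, -0.1, 0.3]
opening: 0.0617
```

```bash
python3 - <<'E'
from h import *
move([.5998,.0004,.0133]);fix()
E
```

```text
pos [0.5986 0.0021 0.0746] rpy [179.89   0.18 134.87] d mm [  1.2  -1.7 -61.3] units [ 0.005 -0.007 -0.245] t 13.1 open 0.0617 F [-0.  -0.1  0.3] q [ 19.  21. -20.   0. -48. -64.]
turn units [0.0001 0.0006 0.0004]
```

Call:
send_rows:
  commands:
    - [0.3, [0.008, -0.007, -0.06], [0.0001, 0.0006, 0.0004]]
    - [0.3, [-0.004, -0.004, -0.09], [0, 0, 0]]
    - [0.3, [-0.004, 0, -0.06], [0, 0, 0]]
    - [0.3, [0, 0, 0], [0, 0, 0]]

```text
clock: 13.5
tool_pos: [0.5968, -0.004, 0.0187]
orientation: [-179.9, -0.1, 134.9]
force: [0.1, -0.7, 0.2]
opening: 0.0613
```

```bash
python3 - <<'E'
from h import *
move([.5998,.0004,.0133]);fix()
E
```

```text
pos [ 0.5968 -0.004   0.0187] rpy [-1.7993e+02 -7.0000e-02  1.3492e+02] d mm [ 3.   4.4 -5.4] units [ 0.012  0.018 -0.021] t 13.5 open 0.0613 F [ 0.1 -0.7  0.2] q [ 18.  25. -23.  -0. -42. -63.]
turn units [ 0.     -0.0003  0.0002]
```

Call:
send_rows:
  commands:
    - [0.3, [0.012, 0.018, -0.018], [0, -0.0003, 0.0002]]
    - [0.3, [0, 0, -0.004], [0, 0, 0]]
    - [0.3, [0, 0, 0], [0, 0, 0]]

```text
clock: 13.8
tool_pos: [0.5997, -0.0016, 0.0128]
orientation: [-180.0, -0.0, 134.8]
force: [-0.4, 0.1, 0.9]
opening: 0.0614
```

```bash
python3 - <<'E'
from h import *
move([.5998,.0004,.0133]);fix()
E
```

```text
pos [ 0.5997 -0.0016  0.0128] rpy [-179.97   -0.    134.85] d mm [0.1 2.  0.5] units [0.001 0.008 0.002] t 13.8 open 0.0614 F [-0.4  0.1  0.9] q [ 19.  26. -23.   0. -41. -64.]
turn units [ 0.0001 -0.0001  0.0004]
```

Call:
send_rows:
  commands:
    - [0.3, [0.001, 0.008, 0.001], [0, 0, 0.0004]]
    - [0.3, [0, 0, 0], [0, 0, 0]]
    - [1, [0, 0, 0], [0, 0, 0]]
    - [1, [0, 0, 0], [0, 0, 0]]
    - [1, [0, 0, 0], [0, 0, 0]]
    - [1, [0, 0, 0], [0, 0, 0]]
    - [1, [0, 0, 0], [0, 0, 0]]

```text
clock: 14.5
tool_pos: [0.6011, 0.001, 0.0152]
orientation: [179.9, 0.1, 135.0]
force: [-0.5, 0.6, -0.2]
opening: 0.0384
```

Call:
send_rows:
  commands:
    - [1, [0, 0, 0.1], [0, 0, 0]]
    - [1, [0, -0.02, 0.12], [0, 0, 0]]
    - [1, [-0.032, -0.16, 0.02], [0, 0, 0]]
    - [1, [-0.032, -0.16, 0], [0, 0, 0]]
    - [1, [-0.032, -0.16, 0], [0, 0, 0]]
    - [1, [-0.032, -0.16, 0], [0, 0, 0]]
    - [1, [-0.032, -0.16, 0], [0, 0, 0]]
    - [1, [-0.032, -0.16, 0], [0, 0, 0]]
    - [1, [-0.032, -0.16, 0], [0, 0, 0]]
    - [1, [-0.025, -0.1, 0], [0, 0, 0]]
    - [1, [0, 0, 0], [0, 0, 0]]
    - [1, [0, 0, 0], [0, 0, 0]]

```text
clock: 15.7
tool_pos: [0.5347, -0.3197, 0.0769]
orientation: [179.9, 0.1, 135.2]
force: [0.4, 0.2, 0.0]
opening: 0.0377
```

```bash
python3 - <<'E'
from h import *
move([.5353,-.3189,.0133]);fix()
s=cam('wrist');c=s['color'];np.savez('w6.npz',**s);cv2.imwrite('pics/w6.png',cv2.resize(c[150:400,180:460],None,fx=2.4,fy=2.4,interpolation=cv2.INTER_CUBIC))
E
```

```text
pos [ 0.5347 -0.3197  0.0769] rpy [1.7990e+02 1.3000e-01 1.3522e+02] d mm [  0.6   0.8 -63.6] units [ 0.002  0.003 -0.254] t 15.7 open 0.0377 F [0.4 0.2 0. ] q [-13.  23. -17.  -0. -50. -32.]
turn units [ 0.0001  0.0005 -0.0006]
```

View pics/w6.png

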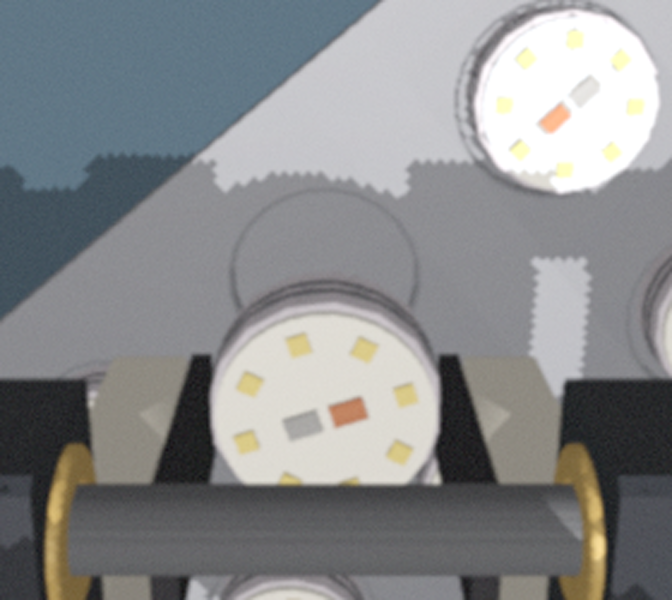

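```bash
python3 - <<'E'
from h import *
s=dict(np.load('w6.npz'))
f=lambda u,v:((u+.5)/2.4-.5+180,(v+.5)/2.4-.5+150)
print(pix(s,*f(325.3,418.3),.0827).round(4))
for c in [(.5359,-.3181)]:
  P=[proj(s,[c[0]+.022*np.cos(t),c[1]+.022*np.sin(t),.008]) for t in np.linspace(0,6.283,181)];P=(np.array(P)-[180,150])*2.4
  print(P[:,0].min(),P[:,0].max(),P[:,1].min())
E
```

```text
[ 0.5337 -0.3196  0.0827]
230.46704798381955 415.96658187871395 189.1447864060083
```

Call:
send_rows:
  commands:
    - [1, [0.007, 0.004, -0.08], [0.0001, 0.0005, -0.0006]]
    - [1, [0, -0.004, -0.08], [0, 0, 0]]
    - [1, [0, -0.004, -0.045], [0, 0, 0]]
    - [1, [0, 0, 0], [0, 0, 0]]

```text
clock: 16.15
tool_pos: [0.5386, -0.3169, 0.0253]
orientation: [179.9, 0.1, 135.3]
force: [0.7, -0.2, -0.5]
opening: 0.038
```

```bash
python3 - <<'E'
from h import *
move([.5365,-.3182,.0245]);fix()
E
```

```text
pos [ 0.5386 -0.3169  0.0253] rpy [1.7993e+02 8.0000e-02 1.3529e+02] d mm [-2.1 -1.3 -0.8] units [-0.008 -0.005 -0.003] t 16.15 open 0.038 F [ 0.7 -0.2 -0.5] q [-13.  27. -19.  -0. -44. -32.]
turn units [ 0.      0.0003 -0.0008]
```

Call:
send_rows:
  commands:
    - [1, [-0.008, -0.005, -0.003], [0, 0.0003, -0.0008]]
    - [1, [0, 0, 0], [0, 0, 0]]

```text
clock: 16.35
tool_pos: [0.5373, -0.3173, 0.0253]
orientation: [-180.0, 0.0, 135.1]
force: [-0.7, 0.6, -0.1]
opening: 0.0383
```

```bash
python3 - <<'E'
from h import *
move([.5365,-.3182,.0205]);fix()
E
```

```text
pos [ 0.5373 -0.3173  0.0253] rpy [-1.7998e+02  2.0000e-02  1.3509e+02] d mm [-0.8 -0.9 -4.8] units [-0.003 -0.003 -0.019] t 16.35 open 0.0383 F [-0.7  0.6 -0.1] q [-13.  27. -19.   0. -44. -32.]
turn units [ 0.0001  0.     -0.0002]
```

Call:
send_rows:
  commands:
    - [1, [-0.003, -0.004, -0.012], [0, 0, 0]]
    - [1, [0, 0, -0.012], [0, 0, 0]]
    - [1, [0, 0, 0], [0, 0, 0]]

```text
clock: 16.65
tool_pos: [0.5377, -0.3186, 0.0208]
orientation: [179.9, 0.2, 135.1]
force: [0.4, 0.7, -0.4]
opening: 0.0381
```

```bash
python3 - <<'E'
from h import *
move([.5365,-.3182,.0152]);fix()
E
```

```text
pos [ 0.5377 -0.3186  0.0208] rpy [179.93   0.18 135.11] d mm [-1.2  0.4 -5.6] units [-0.005  0.002 -0.022] t 16.65 open 0.0381 F [ 0.4  0.7 -0.4] q [-13.  27. -19.   0. -43. -32.]
turn units [ 0.0002  0.0005 -0.0003]
```

Call:
send_rows:
  commands:
    - [1, [-0.005, 0.002, -0.011], [0, 0.0005, 0]]
    - [1, [-0.002, 0.001, -0.01], [0, 0, 0]]
    - [1, [0, 0, -0.004], [0, 0, 0]]
    - [1, [0, 0, 0], [0, 0, 0]]

```text
clock: 17.05
tool_pos: [0.536, -0.318, 0.0152]
orientation: [-179.9, 0.1, 135.1]
force: [-0.0, -0.5, 0.6]
opening: 0.0381
```

```bash
python3 - <<'E'
from h import *
move([.5365,-.3182,.0152]);fix()
E
```

```text
pos [ 0.536  -0.318   0.0152] rpy [-1.7995e+02  1.0000e-01  1.3512e+02] d mm [ 0.5 -0.2 -0. ] units [ 0.002 -0.001 -0.   ] t 17.05 open 0.0381 F [-0.  -0.5  0.6] q [-13.  27. -20.   0. -43. -32.]
turn units [ 0.0003  0.0001 -0.0003]
```

Call:
send_rows:
  commands:
    - [0.3, [0, 0, 0], [0, 0, 0]]
    - [0.3, [0, 0, 0], [0, 0, 0]]
    - [0.3, [0, 0, 0], [0, 0, 0]]
    - [0.3, [0, 0, 0.08], [0, 0, 0]]
    - [0.3, [0, 0, 0.15], [0, 0, 0]]
    - [0.3, [0, 0.1, 0.15], [0, 0, 0]]
    - [0.3, [0, 0.16, 0.12], [0, 0, 0]]
    - [0.3, [0, 0.16, 0.1], [0, 0, 0]]
    - [0.3, [0, 0.16, 0.05], [0, 0, 0]]
    - [0.3, [0, 0, 0], [0, 0, 0]]

```text
clock: 18.05
tool_pos: [0.5338, -0.169, 0.1816]
orientation: [-180.0, -0.1, 134.9]
force: [0.6, -0.6, 0.0]
opening: 0.0613
```

```bash
python3 - <<'E'
from h import *
move([.44,.27,.2]);fix(180)
s=cam('wrist');cv2.imwrite('pics/w7.png',s['color'])
s=cam('top');c=s['color'];cv2.imwrite('pics/t7.png',cv2.resize(c[130:330,280:520],None,fx=3,fy=3,interpolation=cv2.INTER_CUBIC))
E
```

```text
pos [ 0.5338 -0.169   0.1816] rpy [-1.7996e+02 -9.0000e-02  1.3487e+02] d mm [-93.8 439.   18.4] units [-0.375  1.756  0.074] t 18.05 open 0.0613 F [ 0.6 -0.6  0. ] q [  2.  12. -18.  -0. -61. -48.]
turn units [ 0.     -0.0003  0.1254]
```

View pics/w7.png

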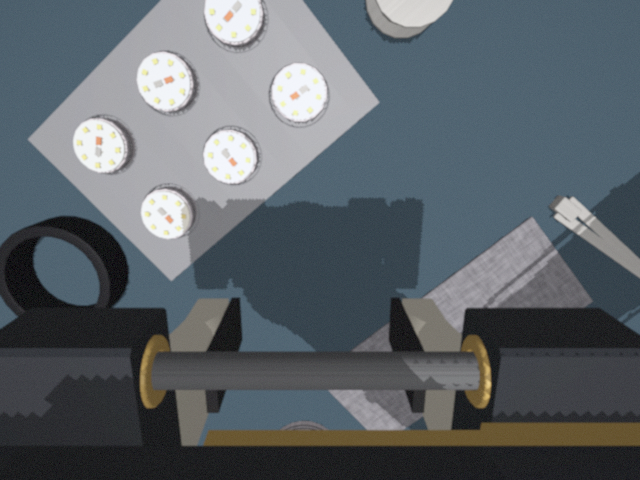

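View pics/t7.png

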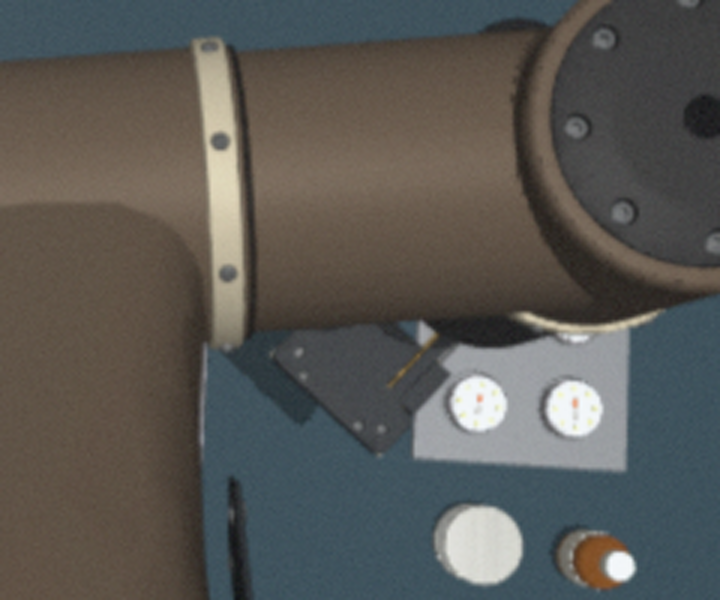

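Call:
send_rows:
  commands:
    - [0.66, [-0.034, 0.16, 0.025], [0, 0, 0.0114]]
    - [0.66, [-0.034, 0.16, 0.025], [0, 0, 0.0114]]
    - [0.66, [-0.034, 0.16, 0.025], [0, 0, 0.0114]]
    - [0.66, [-0.034, 0.16, 0.025], [0, 0, 0.0114]]
    - [0.66, [-0.034, 0.16, 0.025], [0, 0, 0.0114]]
    - [0.66, [-0.034, 0.16, 0.025], [0, 0, 0.0114]]
    - [0.66, [-0.034, 0.16, 0.025], [0, 0, 0.0114]]
    - [0.66, [-0.034, 0.16, 0.02], [0, 0, 0.0114]]
    - [0.66, [-0.034, 0.16, 0], [0, 0, 0.0114]]
    - [0.66, [-0.034, 0.12, 0], [0, 0, 0.0114]]
    - [0.66, [0, 0, 0], [0, 0, 0]]
    - [0.66, [0, 0, 0], [0, 0, 0]]

```text
clock: 19.35
tool_pos: [0.4433, 0.2201, 0.2189]
orientation: [-178.9, -0.9, 176.5]
force: [-0.3, -0.6, -0.7]
opening: 0.0299
```

```bash
python3 - <<'E'
from h import *
move([.442,.274,.2]);fix(180)
s=cam('wrist');cv2.imwrite('pics/w8.png',s['color']);np.savez('w8.npz',**s)
for y in (.2,.274,.35): print(proj(s,[.442,y,.119]))
E
```

```text
pos [0.4433 0.2201 0.2189] rpy [-178.95   -0.9   176.46] d mm [ -1.3  53.9 -18.9] units [-0.005  0.216 -0.076] t 19.35 open 0.0299 F [-0.3 -0.6 -0.7] q [ 49.   5. -21.  -0. -66. -53.]
turn units [ 0.0028 -0.0026  0.0098]
[312.70021798 218.50300902]
[319.6391963  325.62313628]
[325.79453193 420.64581923]
```

View pics/w8.png

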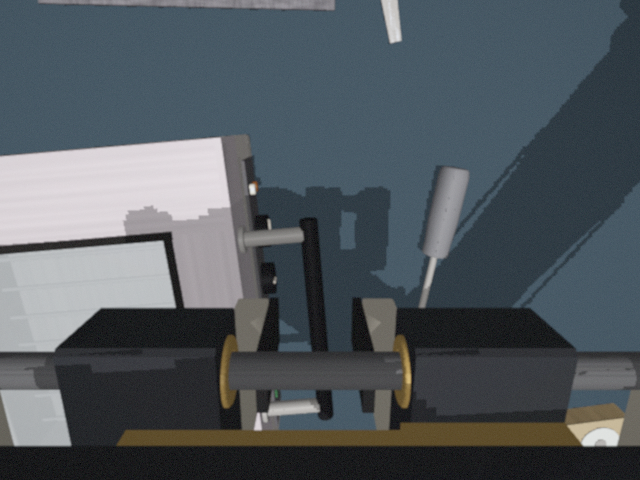

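Call:
send_rows:
  commands:
    - [0.66, [-0.002, 0.1, -0.03], [0.0014, -0.0013, 0.0049]]
    - [0.66, [-0.002, 0.1, -0.04], [0.0014, -0.0013, 0.0049]]
    - [0.66, [0, 0, 0], [0, 0, 0]]
    - [0.66, [0, 0, 0], [0, 0, 0]]

```text
clock: 19.8
tool_pos: [0.4446, 0.2655, 0.1995]
orientation: [-179.9, -0.1, 179.5]
force: [-0.2, -0.6, -0.3]
opening: 0.0295
```

```bash
python3 - <<'E'
from h import *
move([.4425,.27,.18]);fix(180)
s=cam('wrist');cv2.imwrite('pics/w9.png',s['color'][:,150:490]);np.savez('w9.npz',**s)
for y in (.2,.22,.274,.35): print(proj(s,[.4425,y,.119]))
E
```

```text
pos [0.4446 0.2655 0.1995] rpy [-1.7987e+02 -6.0000e-02  1.7948e+02] d mm [ -2.1   4.5 -19.5] units [-0.008  0.018 -0.078] t 19.8 open 0.0295 F [-0.2 -0.6 -0.3] q [ 53.   7. -21.   0. -62. -53.]
turn units [ 0.0004 -0.0002  0.0015]
[317.67562838 143.27011236]
[317.93473486 179.80783393]
[318.57441788 270.01229484]
[319.35023022 379.41293931]
```

View pics/w9.png

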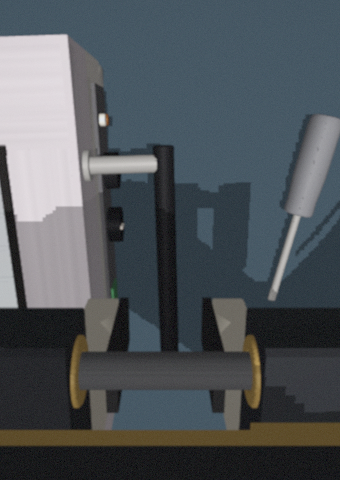

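Call:
send_rows:
  commands:
    - [0.66, [-0.006, 0.018, -0.08], [0.0004, -0.0002, 0.004]]
    - [0.66, [-0.006, 0, -0.08], [0, 0, 0]]
    - [0.66, [-0.004, 0, -0.07], [0, 0, 0]]
    - [0.66, [0, 0, 0], [0, 0, 0]]

```text
clock: 20.25
tool_pos: [0.4425, 0.2658, 0.1422]
orientation: [179.9, 0.1, -179.5]
force: [-0.0, -0.7, 0.1]
opening: 0.0297
```

```bash
python3 - <<'E'
from h import *
move([.443,.27,.094]);fix(181)
s=cam('wrist');cv2.imwrite('pics/w10.png',s['color'][:,150:490])
E
```

```text
pos [0.4425 0.2658 0.1422] rpy [ 1.7988e+02  1.1000e-01 -1.7948e+02] d mm [  0.5   4.2 -48.2] units [ 0.002  0.017 -0.193] t 20.25 open 0.0297 F [-0.  -0.7  0.1] q [ 53.  10. -26.   0. -54. -52.]
turn units [-0.0003  0.0003  0.0013]
```

View pics/w10.png

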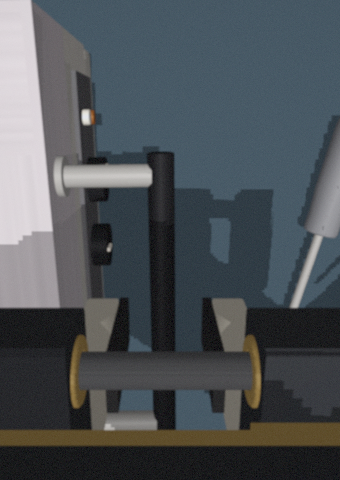

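Call:
send_rows:
  commands:
    - [0.66, [0.002, 0.016, -0.07], [-0.0003, 0.0003, 0.001]]
    - [0.66, [0, 0, -0.07], [0, 0, 0]]
    - [0.66, [-0.004, 0, -0.07], [0, 0, 0]]
    - [0.66, [-0.004, 0, 0], [0, 0, 0]]
    - [0.66, [0, 0, 0], [0, 0, 0]]

```text
clock: 20.8
tool_pos: [0.4462, 0.2709, 0.0969]
orientation: [179.6, 0.5, -179.3]
force: [-0.2, 0.1, 0.7]
opening: 0.0297
```

```bash
python3 - <<'E'
from h import *
move([.443,.27,.094]);fix(181)
E
```

```text
pos [0.4462 0.2709 0.0969] rpy [ 179.6     0.51 -179.26] d mm [-3.2 -0.9 -2.9] units [-0.013 -0.004 -0.012] t 20.8 open 0.0297 F [-0.2  0.1  0.7] q [ 53.  13. -29.   0. -47. -52.]
turn units [-0.0011  0.0014  0.0007]
```

Call:
send_rows:
  commands:
    - [0.66, [-0.013, -0.004, -0.012], [-0.0011, 0.0014, 0]]
    - [0.66, [0, 0, 0], [0, 0, 0]]
    - [1, [0, 0, 0], [0, 0, 0]]
    - [1, [0, 0, 0], [0, 0, 0]]
    - [1, [0, 0, 0], [0, 0, 0]]
    - [1, [0, 0, 0], [0, 0, 0]]
    - [1, [0, 0, 0], [0, 0, 0]]

```text
clock: 21.5
tool_pos: [0.4438, 0.2712, 0.0978]
orientation: [179.8, 0.1, -179.3]
force: [-0.6, -0.8, -0.9]
opening: 0.011
```

```bash
python3 - <<'E'
from h import *
move([.443,.27,.094]);fix(181)
s=cam('wrist');cv2.imwrite('pics/w11.png',s['color'][:,150:490])
E
```

```text
pos [0.4438 0.2712 0.0978] rpy [ 1.7978e+02  1.4000e-01 -1.7926e+02] d mm [-0.8 -1.2 -3.8] units [-0.003 -0.005 -0.015] t 21.5 open 0.011 F [-0.6 -0.8 -0.9] q [ 53.  13. -29.  -0. -48. -52.]
turn units [-0.0006  0.0004  0.0007]
```

View pics/w11.png

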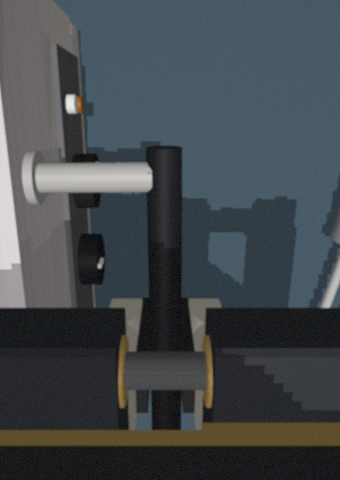

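Call:
send_rows:
  commands:
    - [1, [0.006, 0, 0.042], [0, 0, 0]]
    - [1, [0.006, 0, 0.041], [0, 0, 0]]
    - [1, [0.01, 0, 0.041], [0, 0, 0]]
    - [1, [0.01, 0, 0.041], [0, 0, 0]]
    - [1, [0.013, 0, 0.04], [0, 0, 0]]
    - [1, [0.013, 0, 0.04], [0, 0, 0]]
    - [1, [0, 0, 0], [0, 0, 0]]

```text
clock: 22.25
tool_pos: [0.4591, 0.2715, 0.1642]
orientation: [179.7, 0.1, -179.3]
force: [0.3, 1.2, -5.3]
opening: 0.0108
```

```bash
cat >> h.py <<'E'
def hood(th):
    r=.26648;a=np.radians(6.03);b=a+np.radians(th)
    return [.4438+r*(np.cos(a)-np.cos(b)),.2712,.0978+r*(np.sin(b)-np.sin(a))]
E
python3 - <<'E'
from h import *
o=sensors.get_obs();p=o['tool_pos'];t=np.degrees(np.arctan2(p[2]-.0978+.028,.7088-p[0]))-6.03
print(t,np.hypot(p[2]-.0978+.028,.7088-p[0]));move(hood(t+9));fix(181)
E
```

```text
14.673132781126732 0.26693969310726556
pos [0.4591 0.2715 0.1642] rpy [ 1.7974e+02  8.0000e-02 -1.7929e+02] d mm [18.2 -0.3 37.7] units [ 0.073 -0.001  0.151] t 22.25 open 0.0108 F [ 0.3  1.2 -5.3] q [ 52.  10. -22.  -0. -57. -51.]
turn units [-0.0007  0.0002  0.0008]
```

Call:
send_rows:
  commands:
    - [1, [0.017, 0, 0.043], [-0.0005, 0, 0]]
    - [1, [0.019, 0, 0.042], [0, 0, 0]]
    - [1, [0.021, 0, 0.041], [0, 0, 0]]
    - [1, [0.023, 0, 0.04], [0, 0, 0]]
    - [1, [0.025, 0, 0.039], [0, 0, 0]]
    - [1, [0.026, 0, 0.038], [0, 0, 0]]
    - [1, [0, 0, 0], [0, 0, 0]]

```text
clock: 22.95
tool_pos: [0.4927, 0.2721, 0.2286]
orientation: [179.8, -0.1, -179.3]
force: [-2.2, 3.3, -2.7]
opening: 0.011
```

```bash
python3 - <<'E'
from h import *
o=sensors.get_obs();p=o['tool_pos'];t=np.degrees(np.arctan2(p[2]-.0978+.028,.7088-p[0]))-6.03
print(t,np.hypot(p[2]-.0978+.028,.7088-p[0]));move(hood(45));fix(181)
E
```

```text
30.275642303483238 0.26812060631177365
pos [0.4927 0.2721 0.2286] rpy [ 1.7981e+02 -7.0000e-02 -1.7932e+02] d mm [48.5 -0.9 48.4] units [ 0.194 -0.004  0.194] t 22.95 open 0.011 F [-2.2  3.3 -2.7] q [ 49.  10. -13.  -0. -66. -48.]
turn units [-0.0005 -0.0002  0.0009]
```

Call:
send_rows:
  commands:
    - [1, [0.029, 0, 0.036], [0, 0, 0]]
    - [1, [0.031, 0, 0.034], [0, 0, 0]]
    - [1, [0.032, 0, 0.033], [0, 0, 0]]
    - [1, [0.033, 0, 0.032], [0, 0, 0]]
    - [1, [0.034, 0, 0.03], [0, 0, 0]]
    - [1, [0.035, 0, 0.029], [0, 0, 0]]
    - [1, [0, 0, 0], [0, 0, 0]]
    - [1, [0, 0, 0], [0, 0, 0]]

```text
clock: 23.75
tool_pos: [0.5375, 0.2731, 0.2782]
orientation: [179.7, -0.6, -179.3]
force: [-3.8, 3.8, 0.1]
opening: 0.0113
```

```bash
python3 - <<'E'
from h import *
o=sensors.get_obs();p=o['tool_pos'];t=np.degrees(np.arctan2(p[2]-.0978+.028,.7088-p[0]))-6.03
print(t,np.hypot(p[2]-.0978+.028,.7088-p[0]));move(hood(45));fix(181)
for n in ['scene','top','wrist']: cv2.imwrite(f'pics/{n}12.png',cam(n)['color'])
s=cam('scene');np.savez('s12.npz',**s)
E
```

```text
44.5594448515742 0.2697673151433932
pos [0.5375 0.2731 0.2782] rpy [ 179.68   -0.59 -179.32] d mm [ 3.7 -1.9 -1.2] units [ 0.015 -0.007 -0.005] t 23.75 open 0.0113 F [-3.8  3.8  0.1] q [ 45.  12.  -4.  -1. -74. -44.]
turn units [-0.0009 -0.0017  0.0009]
```

View pics/scene12.png

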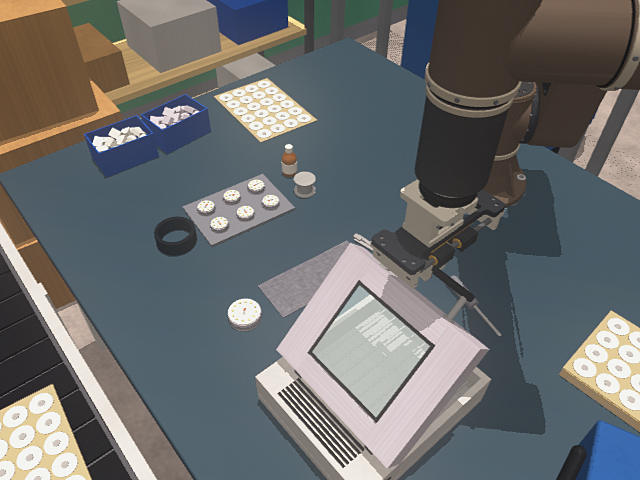

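View pics/top12.png

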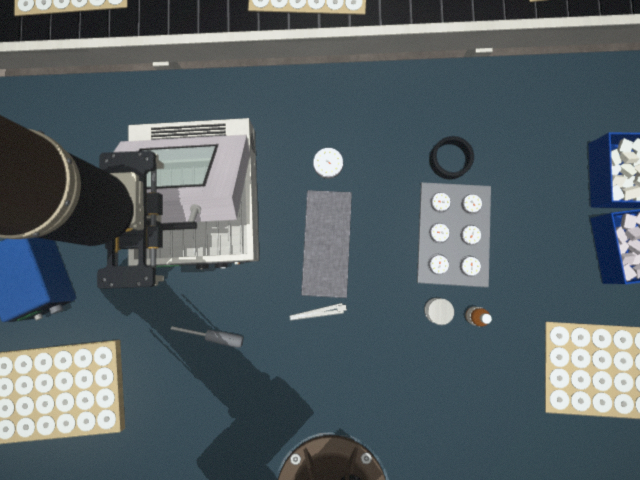

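View pics/wrist12.png

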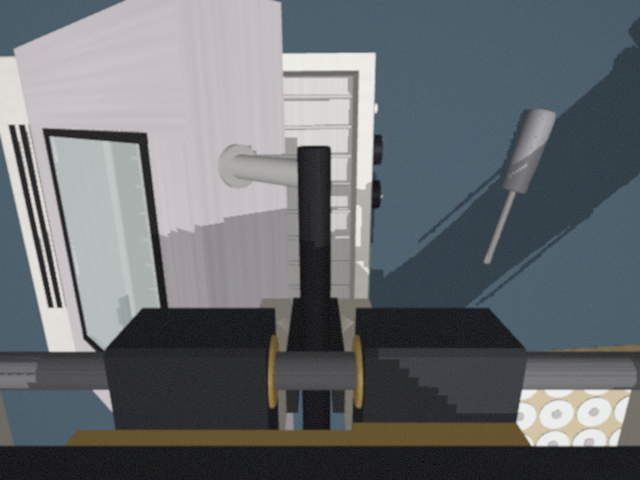

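```bash
python3 - <<'E'
from h import *
s=dict(np.load('s12.npz'))
def nrm(s,poly):
    m=np.zeros((480,640),np.uint8);cv2.fillPoly(m,[np.array(poly)],1);v,u=np.nonzero(m&(s['z_map']>0))
    P=np.array([pix(s,a,b) for a,b in zip(u,v)]);c=np.median(P,0)
    w=np.ones(len(P),bool)
    for _ in range(5):
        c=P[w].mean(0);n=np.linalg.svd(P[w]-c,full_matrices=False)[2][2];d=(P-c)@n;w=abs(d)<.006
    n*=np.sign(n[2]);return n,np.degrees(np.arccos(n[2])),w.mean(),c
print(nrm(s,[(375,425),(425,360),(475,345),(395,455)]))
print(nrm(s,[(290,350),(350,275),(350,290),(310,350),(360,405),(370,425)]))
s0=dict(np.load('scene0.npz'))
print(nrm(s0,[(305,345),(380,285),(385,295),(335,345),(385,395),(395,430)]))
o=sensors.get_obs();print(o['tool_pos'],o['force'],o['clock'],o['opening'],np.abs(o['qvel']).max())
E
```

```text
(array([0.69535105, 0.012636  , 0.71855915]), np.float64(44.064350892632525), np.float64(1.0), array([0.66120767, 0.38482618, 0.19645728]))
(array([0.69560446, 0.01018574, 0.71835276]), np.float64(44.08135180155837), np.float64(1.0), array([0.69744097, 0.22351112, 0.1650018 ]))
(array([ 3.98001574e-04, -1.49789919e-03,  9.99998799e-01]), np.float64(0.08880123420496279), np.float64(1.0), array([0.65825297, 0.24390077, 0.13338784]))
[0.53747612 0.27306538 0.27820044] [-2.58355942  3.89474688 -0.4908273 ] 23.95 0.010967404730902464 0.13694672867067986
```

```bash
python3 - <<'E'
from h import *
s=dict(np.load('s12.npz'))
P=[[ 0.6092,-0.2559],[ 0.6036,-0.3237],[ 0.5414,-0.2504],[ 0.5359,-0.3181],[ 0.4737,-0.2448],[ 0.4681,-0.3126]]
for p in P:
    u,v=proj(s,[*p,.021]).round().astype(int)
    Z=[pix(s,u+i,v+j)[2] for i in range(-5,6) for j in range(-3,4)];print(np.median(Z).round(4),end=' ')
t=snapshot('top');c=t['color'];cv2.imwrite('pics/t13.png',cv2.resize(c[170:300,405:505],None,fx=4.5,fy=4.5,interpolation=cv2.INTER_CUBIC))
E
```

```text
0.022 0.0219 0.0219 0.0218 0.0219 0.0217
```

View pics/t13.png

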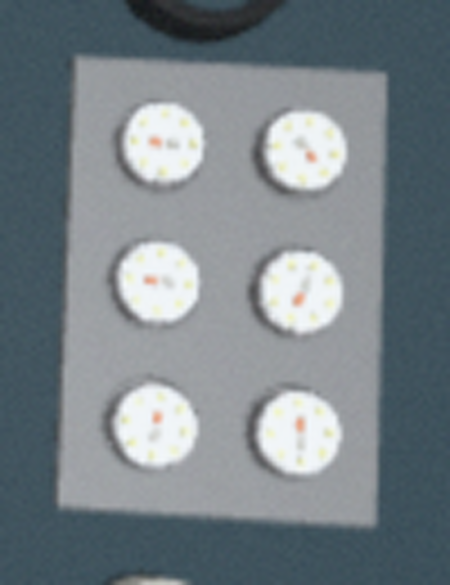

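All six modules show the same height (about 22 mm), and the hood is steady at about 44°. I'm handing the job in.

```bash
python3 - <<'E'
from h import *
print(order.close_job());o=sensors.get_obs();print(o['clock'],o['tool_pos'],o['opening'],o['force'])
E
```

```text
the job is handed in; nothing more can be done
None
the job is handed in; nothing more can be done
```

The three loose LED modules are in the tray's three empty pockets, and the arm is holding the oven hood at about 44°. I handed the job in at about 24 s with the bar still gripped; the hand-in gave no verdict.

- **Modules:** all six tops measured 21.7–22.0 mm above the bench, so the three I placed sit at the same height as the three that were already there. In the top and wrist views all six are face up and centred in their pockets. All three were placed while the hood was still shut.
- **Hood:** a depth fit of its roof gave 44.1°, and the arm's position gave 44.6°. Before handing in, the arm was steady, with the fingers 11 mm apart on the 12 mm bar. After the hand-in I could not take another reading.
- **Rest of the bench:** the other items looked unmoved in the final top view. The first module briefly touched its pocket's rim (about 3 N) on the way in; I shifted it about 1 mm and it seated.

No check failed.

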